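# Split the picked stack into its fitted cartons

## Task

The picked goods stand in one stack and the cartons for them are open on the bench. Take the stack apart from the top, one thing at a time and without toppling anything: white tape roll into the green tin, tape measure the right way up and lengthwise into the blue carton, and the two wooden door wedges side by side, head to tail on their sides, into the kraft carton, which they fill only that way. Everything must lie flat on the floor of its own carton, and the pad, the pack of cards and the glue stick stay where they are.

Things in the scene. Friction and masses are not known exactly. Their poses are not given: they have to be found in the camera images.
- white_tape: White tape roll, 48 mm diameter, 19 mm high, with a 24 mm brown-lined core (no room for a finger); 30 g. Lies flat on top of the stack (on the tape measure). Origin: centre of its underside, z up. Grip across its diameter.
- tape_measure: Black tape measure lying flat, second in the stack, on both wedges (underside 42 mm over the bench). Case 66 mm along x, y=-29 to +39 mm, 37 mm high, flat top; a flat metal hook reaches y=-39 mm at x=+11..+29 mm, 5 mm up. 200 g. Origin: underside, middle of the 66x78 mm outline; case middle at y=+5 mm. Grip across x.
- light_wedge: Pale wooden door wedge on its side on the bench under an edge of the measure. From above a trapezoid 66 mm along x, 18 mm wide at x=-33 (thin end), 32 mm at x=+33; 42 mm high. Straight face (black sole) at y=-9 mm; sloping face y=+9 (thin) to +23 mm. Ends parallel: grip by the ends along x, at y=0. 70 g. Origin: underside, mid-length, 9 mm from the sole.
- dark_wedge: Dark brown wooden door wedge, same shape, size and origin as light_wedge. At the start the two lie about 70 mm apart under oppopoint edges of the tape measure, staggered lengthwise, thick ends pointing nearly the same way. The light and the dark one are interchangeable in the kraft carton.
- green_tin: Round shallow green tin base, fixed to the bench; 65 mm inside, 70 mm outside diameter, floor 3 mm above the bench, rim 9 mm above the bench. Origin: centre of its underside. Place of the white tape roll.
- blue_carton: Blue open carton base, fixed; inside 82 mm along x, 94 mm along y; floor 3 mm over the bench, walls 3 mm thick, 16 mm high, cut down to 8 mm over the middle 50 mm of the two walls at +-x (finger room). Origin: centre of its underside. Place of the tape measure, y along the carton's y, either way round.
- kraft_carton: Brown kraft open carton base, fixed; inside 60 mm along x, 78 mm along y; floor 3 mm over the bench, walls 3 mm thick: at +-x 18 mm high, at +-y 8 mm (fingers pass over). Origin: centre of its underside. Place of the wedges: lengths along y, soles outward to the +-x walls, thick end beside thin end; together 50 mm of the 60 mm.
- yellow_pad: Yellow pad of sticky notes, 50x50x18 mm, loose bystander, stays where it is. Origin: centre of its underside.
- card_pack: White pack of cards with a brown paper band, 71x53 mm, 62 mm high, loose bystander, stays where it is. Origin: centre of its underside.
- glue_stick: Glue stick with red cap standing upright, 29 mm diameter, 96 mm high, loose bystander, stays where it is. Origin: centre of its underside.
Mind the look-alikes: they are no part of the job. Of the things shaped like the tape_measure, the black one is meant.

How it is judged (in metres and radians):
On the way, in this order (a step that is already met when the one before it is completed fails the run):
1. the white tape roll lies in the green tin while the tape measure still rests on the wedges (horizontal distance between white_tape and green_tin below 0.013 m and z of white_tape in the frame of green_tin between -0.001 and 0.007 m and angle between white_tape's own z axis and vertical below 0.12 rad and distance of tape_measure from where it was at the start of the episode below 0.015 m), for 0.2 s.
2. the tape measure lies flat in the blue carton, right way up (x of tape_measure in the frame of blue_carton between -0.014 and 0.014 m and y of tape_measure in the frame of blue_carton between -0.016 and 0.016 m and z of tape_measure in the frame of blue_carton between -0.001 and 0.007 m and angle between tape_measure's own z axis and vertical below 0.12 rad and angle between the y axis of tape_measure and the y axis of blue_carton, either way round below 0.35 rad), for 0.2 s.
3. a first wedge lies flat and lengthwise in the kraft carton (((x of light_wedge in the frame of kraft_carton between -0.032 and 0.032 m and y of light_wedge in the frame of kraft_carton between -0.012 and 0.012 m and z of light_wedge in the frame of kraft_carton between -0.001 and 0.007 m and angle between light_wedge's own z axis and vertical below 0.12 rad and angle between the x axis of light_wedge and the y axis of kraft_carton, either way round below 0.25 rad) or (x of dark_wedge in the frame of kraft_carton between -0.032 and 0.032 m and y of dark_wedge in the frame of kraft_carton between -0.012 and 0.012 m and z of dark_wedge in the frame of kraft_carton between -0.001 and 0.007 m and angle between dark_wedge's own z axis and vertical below 0.12 rad and angle between the x axis of dark_wedge and the y axis of kraft_carton, either way round below 0.25 rad))), for 0.2 s.
At the end, for the whole second after the job is handed in: tape in the tin (centre within 13 mm), measure right way up in the blue carton (14 mm across, 16 mm along, 0.35 rad), both wedges head to tail in the kraft carton (12 mm along, 0.25 rad); all within 4 mm of the floor, tilted under 0.12 rad, at rest (all of step 2 and horizontal distance between white_tape and green_tin below 0.013 m and z of white_tape in the frame of green_tin between -0.001 and 0.007 m and angle between each of white_tape, light_wedge, dark_wedge's own z axis and vertical below 0.12 rad and x of light_wedge in the frame of kraft_carton between -0.032 and 0.032 m and y of light_wedge in the frame of kraft_carton between -0.012 and 0.012 m and z of light_wedge in the frame of kraft_carton between -0.001 and 0.007 m and angle between the x axis of each of light_wedge, dark_wedge and the y axis of kraft_carton, either way round below 0.25 rad and x of dark_wedge in the frame of kraft_carton between -0.032 and 0.032 m and y of dark_wedge in the frame of kraft_carton between -0.012 and 0.012 m and z of dark_wedge in the frame of kraft_carton between -0.001 and 0.007 m and linear speed of each of white_tape, tape_measure, light_wedge, dark_wedge below 0.02 m/s); the robot touches nothing.
It fails at once if a thing of the stack is toppled (tilted more than 0.6 rad) (angle between any of white_tape, tape_measure, light_wedge, dark_wedge's own z axis and vertical above 0.6 rad).
It fails at once if the pad, the pack of cards or the glue stick is pushed more than 30 mm (distance of any of yellow_pad, card_pack, glue_stick from where it was at the start of the episode above 0.03 m).
It also fails if it takes over 112 s, if anything falls off the work surface, if the arm or the gripper's body presses on something with over 40 N, if the wrist force passes 120 N, or if a joint passes its speed limit or range.

## Robot

A 6-joint arm with a two-finger parallel gripper is mounted at the origin on a cart in front of the work surface, level with it; the furniture and walls round the work are solid. World frame = base frame: x ahead of the robot, y to its left, z up, the work surface at z = 0. Lengths are in m, angles in degrees, forces in N, time in s.
With the tool pointing down it reaches from about 0.375 to 0.925 m from the base axis. Payload 5.7 kg.
Tool frame: the origin (TCP) lies at the very end of the fingers, on their centre line; the grasp point (between the pads) lies 19 mm behind it; z points along the fingers, y is the line along which they close (so a half turn about z gives the same grasp; the last joint's range is limited). The gripper opens to 88 mm and grips with 3 to 60 N. Pads are 20 mm wide; open, the fingers measure 115 mm over their backs; the gripper's body (75 mm by 178 mm) begins 61 mm behind the grasp point.
Start: joints at [-81.308, 20.558, 86.54, -0, 72.909, -6.595], TCP at [0.158, -0.579, 0.223] pointing down, gripper open.
Joint ranges: [-170.27, 170.27], [-57.76, 135], [12.27, 136.19], [-55.21, 235.2], [11.17, 155.16], [-170.74, 170.74]. Speed limits (degrees/s): [136.94, 136.94, 180, 180, 180, 180].

## Interface

Orientations are given as a 3x3 rotation matrix whose columns are the frame's x, y, z axes.
In Python, from cell import ctrl, eyes gives the robot as it stands.
- The arm moves only by the tool play_rows, never from a script. Its argument "series" is a list of rows, each an object of numbers: "gripper": the closure, from 0 (fully open) to 1 (shut); "tx", "ty", "tz": the shift along the tool's x, y, z in cm; "rx", "ry", "rz": the turn, a rotation vector about the tool's x, y, z in rad. A call has 1 to 20 rows; each row shifts and turns the commanded pose from where the row before left it, along the tool's axes as they then stand; what a row does not reach is not made up. A row lasts 1/12 s, in which the tool goes at most 41.7 mm and 7.16 degrees, less where a joint would pass 70% of its speed; a pose out of reach is approached as far as the arm can. A call is refused whole if a number of a shift passes 4.17 or a number of a turn 0.125, either way. A call with a gripper value outside its range is refused whole. The fingers move at their own pace and stop on an object; "force" is the grip in N (left out, the last holds). Time passes only in rows, so rows that do not move let the fingers close. It gives the time, the measured TCP pose, the force, the opening and the grip force at its end, in the units of the state.
- ctrl.get_state(): the state, without advancing time (a new reading comes with each control period).
- eyes.read_camera(name): name is "scene" or "top" or "wrist"; returns a dict with "pixels" (480x640x3 uint8, blue, green, red), "depth" (480x640 float32, m along the optical axis (not along the pixel's ray), 0 where there is no reading), "intrinsics" (3x3 intrinsics, pixels), "distortion" ([k1, k2, p1, p2, k3] as OpenCV has them; the pictures are not rectified), "R" (3x3) and "t" (3): a world point X has camera coordinates R X + t. Camera axes: x right, y down, z forward; pixel columns grow to the right and rows downward; lengths in m; the calibration is good to about 2 mm. A picture is of the moment at which its call begins.
- ctrl.close_job(): hands the job in; it is judged then, once.
The state is a dict: "time_s": time; "qpos": joint angles; "qd": joint speeds; "joint_torque": joint torques, N m; "tcp_pos": TCP position; "eef_rot": TCP orientation; "force": force on the tool from outside, world axes, zero at the start; "wrist_torque": the same for the moment, N m; "opening": finger opening in m; "grasp_force": force on a finger pad.
Only numpy, scipy, OpenCV 4.12 (cv2) and the standard library are available. Lean on these libraries where they do the work, as an engineer would, in place of code of your own. Each camera call takes 0.05 s, during which the arm holds its last target. There are 200 camera calls.

## Working session

There is one attempt and no reset: what is moved stays moved. The work goes in short steps, Python scripts to look and compute and a tool call to move; the robot and the scene stay as the last step left them, time stands still between calls to the robot, and variables do not carry over. Pictures are saved under pics/ and viewed, at most 15 in all, crops included, and the job is handed in when it is done.

Besides the shell and the picture viewer there is one more tool, called after "Call:" as a command line: name --argument value ..., lists and objects as JSON in quotes. play_rows: Moves the arm, as the interface text tells. Its arguments: {"type":"object","properties":{"series":{"type":"array","items":{"type":"object","properties":{"gripper":{"type":"number"},"tx":{"type":"number"},"ty":{"type":"number"},"tz":{"type":"number"},"rx":{"type":"number"},"ry":{"type":"number"},"rz":{"type":"number"}}}},"force":{"type":"number"}},"required":["series"]}

```bash
ls; mkdir -p pics; cat > h.py <<'E'
import numpy as np, cv2, pickle
from cell import ctrl, eyes
def cap(n):
    c=eyes.read_camera(n); return c
def rays(c,uv):
    uv=np.asarray(uv,float).reshape(-1,1,2)
    p=cv2.undistortPoints(uv,np.array(c["intrinsics"]),np.array(c["distortion"])).reshape(-1,2)
    d=np.c_[p,np.ones(len(p))]; R=np.array(c["R"]);t=np.array(c["t"])
    return -R.T@t, d@R
def onz(c,uv,z):
    o,d=rays(c,uv); s=(z-o[2])/d[:,2]; return o+d*s[:,None]
def cloud(c):
    h,w=c["depth"].shape; g=np.mgrid[0:h,0:w]; uv=np.stack([g[1],g[0]],-1).reshape(-1,2)
    o,d=rays(c,uv); P=o+d*c["depth"].reshape(-1,1); P[c["depth"].ravel()==0]=np.nan
    return P.reshape(h,w,3)
E
python3 - <<'E'
from h import *
s=ctrl.get_state(); print(s["time_s"],s["tcp_pos"],s["opening"]); print(np.round(s["eef_rot"],3))
for n in ["scene","top","wrist"]:
    c=cap(n); pickle.dump(c,open(n+"0.pkl","wb")); cv2.imwrite(f"pics/{n}0.png",c["pixels"])
    R=np.array(c["R"]);print(n,-R.T@np.array(c["t"]),R[2])
E
```

```text
pics
0.0 [ 0.15807942 -0.57811085  0.22183157] 0.08813032600889588
[[ 0.965  0.264 -0.   ]
 [ 0.264 -0.965  0.002]
 [ 0.    -0.002 -1.   ]]
scene [ 0.09852249 -0.89650106  0.56850915] [ 0.39144217  0.80203018 -0.4511326 ]
top [ 0.39684934 -0.03943394  1.10135364] [ 0.1402742   0.01738786 -0.98996001]
wrist [ 0.23734999 -0.55697018  0.38430397] [-0.28968338 -0.07762209 -0.95396979]
```

View pics/top0.png

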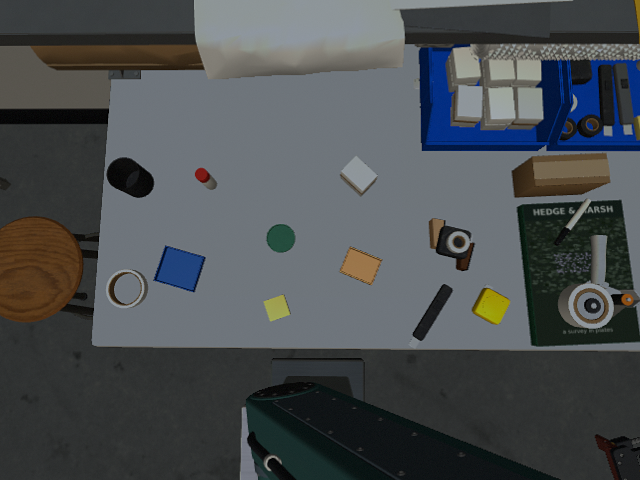

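View pics/scene0.png

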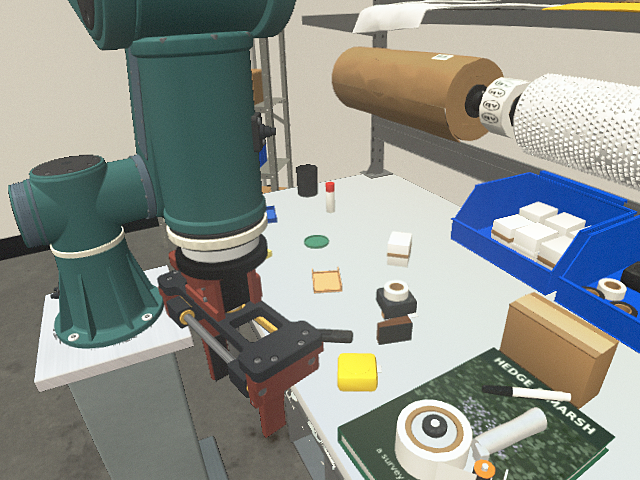

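The top view shows the stack at (455,243), with the white roll on the black measure and the light and dark wedges below it. The green tin is at (281,238), the blue carton at (180,269) and the kraft carton at (361,266). Bystanders are the pad (277,307), the cards (358,175) and the glue (205,178).

- **Tape measures:** black at (455,243) and yellow at (491,306). The black one on the wedges is meant.
- **White rolls:** (457,241), (127,289) and (590,305). Only the first is small and on the stack.

I'll confirm this in one enlarged crop.

```bash
python3 - <<'E'
from h import *
c=pickle.load(open("top0.pkl","rb")); im=c["pixels"]
a=cv2.resize(im[200:290,400:510],None,fx=5,fy=5,interpolation=cv2.INTER_CUBIC)
s=pickle.load(open("scene0.pkl","rb"));b=cv2.resize(s["pixels"][265:360,350:440],(426,450),interpolation=cv2.INTER_CUBIC)
o=np.zeros((450,800,3),np.uint8);o[:,:550]=a[:450];b=cv2.resize(b,(250,264));o[:264,550:]=b
cv2.imwrite("pics/crop1.png",o)
P=cloud(c); np.save("P.npy",P)
bench=P[150:330,120:500,2]; print("bench z",np.nanmedian(bench))
hsv=cv2.cvtColor(im,cv2.COLOR_BGR2HSV)
def comp(name,m,roi,z):
    x0,y0,x1,y1=roi; mm=np.zeros(m.shape,np.uint8); mm[y0:y1,x0:x1]=m[y0:y1,x0:x1]*255
    cs,_=cv2.findContours(mm,cv2.RETR_EXTERNAL,cv2.CHAIN_APPROX_NONE); k=max(cs,key=cv2.contourArea)
    W=onz(c,k.reshape(-1,2),z); r=cv2.minAreaRect((W[:,:2]*1000).astype(np.float32))
    f=np.zeros_like(mm);cv2.drawContours(f,[k],-1,255,-1); zz=P[...,2][f>0]
    print(name,"px",len(zz),"rect mm",np.round(r[0],1),np.round(r[1],1),round(r[2],1),"z pct",np.round(np.nanpercentile(zz,[5,25,50,75,95])*1000,1))
H,S,V=hsv[...,0],hsv[...,1],hsv[...,2]
comp("green",(H>60)&(H<95)&(S>100),(255,215,310,260),.009)
comp("blue",(H>100)&(H<125)&(S>120),(140,230,220,305),.016)
comp("kraft",(H>5)&(H<25)&(S>60),(330,240,390,290),.018)
comp("pad",(H>20)&(H<40)&(S>60),(255,290,300,325),.018)
Z=P[...,2]
comp("cards",Z>.03,(330,150,390,205),.062)
comp("glue",Z>.03,(190,160,225,195),.096)
comp("roll",Z>.088,(400,200,510,290),.098)
comp("measure",Z>.060,(400,200,510,290),.079)
comp("wedge",Z>.030,(400,200,510,290),.042)
print(np.array(c["intrinsics"])[0,0], np.array(s["intrinsics"])[0,0])
E
```

```text
bench z 0.00024205427753687392
green px 613 rect mm [544.1  75.7] [66.  65.4] 0.9 z pct [0.1 1.8 3.3 4.9 9.1]
blue px 1542 rect mm [467.6 316.1] [102.6  87.1] 74.3 z pct [ 0.1  2.3  4.   5.9 15.3]
kraft px 980 rect mm [ 477.1 -116.1] [82.5 66.3] 67.7 z pct [ 0.2  2.3  3.8  5.6 17.2]
pad px 467 rect mm [377.3  80.9] [50.  50.4] 19.9 z pct [14.2 16.5 17.9 19.1 21. ]
cards px 769 rect mm [ 686.4 -109.9] [73.6 59.4] 46.4 z pct [37.4 59.2 61.1 62.5 64.7]
glue px 237 rect mm [670.9 242.9] [50.2 27.3] 45.7 z pct [39.6 66.6 93.9 96.4 98.6]
roll px 389 rect mm [ 524.5 -326.2] [45.9 49.4] 44.4 z pct [77.1 92.2 95.7 97.1 99.3]
measure px 893 rect mm [ 526.6 -321.5] [69.4 66.9] 77.1 z pct [68.  75.4 78.2 95.1 98.1]
wedge px 1358 rect mm [ 528.9 -323.6] [121.6  88.4] 64.9 z pct [38.7 43.1 75.1 81.3 97.7]
456.97569268660556 433.6134301812956
```

View pics/crop1.png

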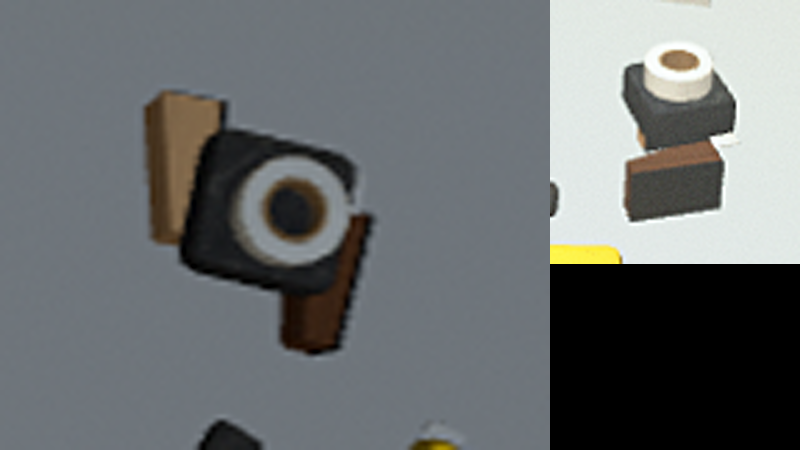

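The crop shows the white roll with brown core at (295,208) on the black measure, whose hook sits at the upper right (355,190). The light wedge is at left (185,165) and the dark wedge at lower right (325,290), with its sole facing right (-y). This is the stack meant, so I'm moving the wrist camera over it.

Call:
play_rows --series '[{"tx": 3.6,"ty": -0.69,"tz": -0.27,"gripper": 0},{"tx": 3.6,"ty": -0.69,"tz": -0.27},{"tx": 3.6,"ty": -0.69,"tz": -0.27},{"tx": 3.6,"ty": -0.69,"tz": -0.27},{"tx": 3.6,"ty": -0.69,"tz": -0.27},{"tx": 3.6,"ty": -0.69,"tz": -0.27},{"tx": 3.6,"ty": -0.69,"tz": -0.27},{"tx": 3.6,"ty": -0.69,"tz": -0.27},{"tx": 3.6,"ty": -0.69,"tz": -0.27},{"tx": 3.6,"ty": -0.69,"tz": -0.27},{"tx": 3.6,"ty": -0.69,"tz": -0.27},{"rz": -0.12},{"rz": -0.12},{"rz": -0.12},{"rz": -0.12},{"rz": -0.12},{"rz": -0.12},{"rz": -0.12},{"rz": -0.12},{"rz": -0.12}]'

```text
invalid input
```

```bash
cat >> h.py <<'E'
def st():
    s=ctrl.get_state(); R=np.array(s["eef_rot"]); 
    print("t",round(s["time_s"],2),"tcp mm",np.round(np.array(s["tcp_pos"])*1000,1),"psi",round(np.degrees(np.arctan2(R[1,0],R[0,0])),2),"tilt",np.round(np.degrees(R[:2,2]),2),"open",round(s["opening"]*1000,1),"grip",round(s["grasp_force"],1),"F",np.round(s["force"],1),"q6",round(s["qpos"][5],1))
    return s
def go(x,y,z,psi=None):
    "mm; shift in tool axes (before turning) in cm and the turn in rad"
    s=ctrl.get_state(); R=np.array(s["eef_rot"]); d=R.T@(np.array([x,y,z])/1000-np.array(s["tcp_pos"]))*100
    p=np.degrees(np.arctan2(R[1,0],R[0,0])); r=0 if psi is None else -np.radians((psi-p+180)%360-180)
    print("shift cm",np.round(d,3),"rz",round(r,3), "level rx,ry",np.round(np.cross([0,0,1],R.T@[0,0,-1])[:2],4))
E
python3 - <<'E'
from h import *
st()
c=cap("wrist"); pickle.dump(c,open("w1.pkl","wb")); cv2.imwrite("pics/w1.png",c["pixels"])
print(c["intrinsics"][0])
go(525,-345,250)
E
```

```text
t 0.15 tcp mm [ 158.1 -578.3  222. ] psi 15.29 tilt [-0.01  0.08] open 88.0 grip 0.0 F [ 0.3 -0.4  0.2] q6 -6.6
[397.55996591   0.         317.4400622 ]
shift cm [ 41.542 -12.837  -2.768] rz 0 level rx,ry [-0.0012 -0.0001]
```

View pics/w1.png

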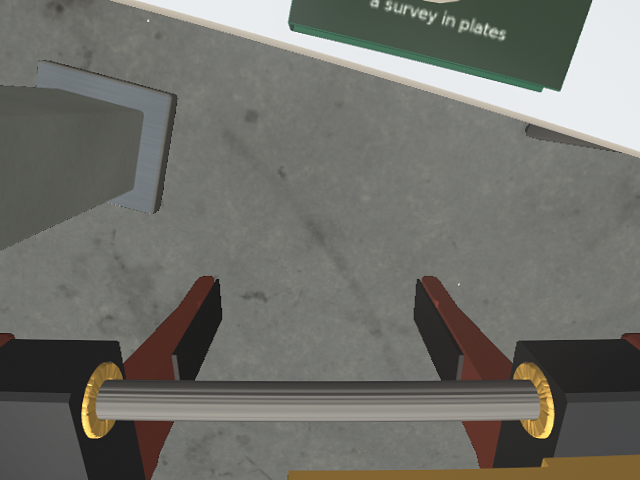

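The move was refused, so this picture was taken from the start pose. It shows the book, the floor and the open fingers at (215,280) and (420,280), but not the stack. I'll retry with complete rows.

Call:
play_rows --series '[{"gripper": 0,"tx": 3.6,"ty": -0.69,"tz": -0.27,"rx": 0,"ry": 0,"rz": 0}]'

```text
time_s: 0.28
tcp_pos: [0.1871, -0.5649, 0.2246]
eef_rot: [[0.966, 0.259, -0.003], [0.259, -0.966, -0.001], [-0.003, 0.0, -1.0]]
force: [0.4, -0.6, 0.5]
opening: 0.0877
grasp_force: 0.0
```

Call:
play_rows --series '[{"gripper": 0,"tx": 3.6,"ty": -0.69,"tz": -0.27,"rx": 0,"ry": 0,"rz": 0},{"gripper": 0,"tx": 3.6,"ty": -0.69,"tz": -0.27,"rx": 0,"ry": 0,"rz": 0},{"gripper": 0,"tx": 3.6,"ty": -0.69,"tz": -0.27,"rx": 0,"ry": 0,"rz": 0},{"gripper": 0,"tx": 3.6,"ty": -0.69,"tz": -0.27,"rx": 0,"ry": 0,"rz": 0},{"gripper": 0,"tx": 3.6,"ty": -0.69,"tz": -0.27,"rx": 0,"ry": 0,"rz": 0},{"gripper": 0,"tx": 3.6,"ty": -0.69,"tz": -0.27,"rx": 0,"ry": 0,"rz": 0},{"gripper": 0,"tx": 3.6,"ty": -0.69,"tz": -0.27,"rx": 0,"ry": 0,"rz": 0},{"gripper": 0,"tx": 3.6,"ty": -0.69,"tz": -0.27,"rx": 0,"ry": 0,"rz": 0},{"gripper": 0,"tx": 3.6,"ty": -0.69,"tz": -0.27,"rx": 0,"ry": 0,"rz": 0},{"gripper": 0,"tx": 3.6,"ty": -0.69,"tz": -0.27,"rx": 0,"ry": 0,"rz": 0},{"gripper": 0,"tx": 0,"ty": 0,"tz": 0,"rx": 0,"ry": 0,"rz": -0.12},{"gripper": 0,"tx": 0,"ty": 0,"tz": 0,"rx": 0,"ry": 0,"rz": -0.12},{"gripper": 0,"tx": 0,"ty": 0,"tz": 0,"rx": 0,"ry": 0,"rz": -0.12},{"gripper": 0,"tx": 0,"ty": 0,"tz": 0,"rx": 0,"ry": 0,"rz": -0.12},{"gripper": 0,"tx": 0,"ty": 0,"tz": 0,"rx": 0,"ry": 0,"rz": -0.12},{"gripper": 0,"tx": 0,"ty": 0,"tz": 0,"rx": 0,"ry": 0,"rz": -0.12},{"gripper": 0,"tx": 0,"ty": 0,"tz": 0,"rx": 0,"ry": 0,"rz": -0.12},{"gripper": 0,"tx": 0,"ty": 0,"tz": 0,"rx": 0,"ry": 0,"rz": -0.12},{"gripper": 0,"tx": 0,"ty": 0,"tz": 0,"rx": 0,"ry": 0,"rz": -0.12},{"gripper": 0,"tx": 0,"ty": 0,"tz": 0,"rx": 0,"ry": 0,"rz": 0}]'

```text
time_s: 1.95
tcp_pos: [0.52, -0.401, 0.252]
eef_rot: [[0.218, 0.976, -0.0], [0.976, -0.218, 0.001], [0.0, -0.001, -1.0]]
force: [0.1, -0.2, -0.2]
opening: 0.0882
grasp_force: 0.0
```

```bash
python3 - <<'E'
from h import *
st()
c=cap("wrist"); pickle.dump(c,open("w1.pkl","wb")); cv2.imwrite("pics/w1b.png",c["pixels"])
go(525,-360,250)
E
```

```text
t 1.95 tcp mm [ 520. -401.  252.] psi 77.41 tilt [-0.03  0.03] open 88.2 grip 0.0 F [ 0.1 -0.2 -0.2] q6 -31.1
shift cm [ 4.107 -0.434  0.207] rz 0 level rx,ry [-0.0005 -0.0004]
```

View pics/w1b.png

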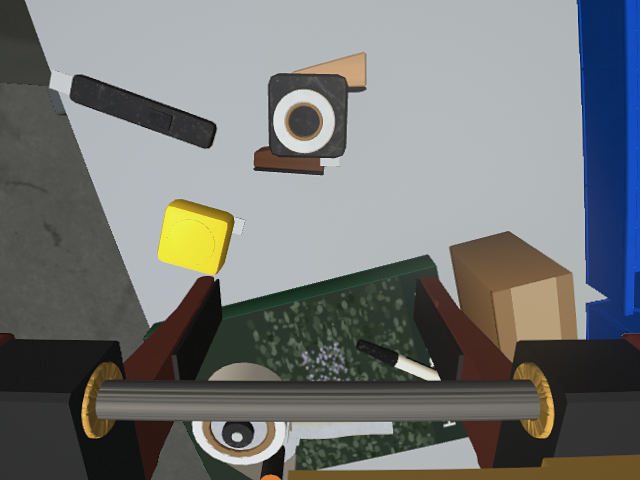

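The wrist view shows the roll at (304,121), the measure at (308,115) with its hook at (330,161), and the light wedge at (335,70). The dark wedge is at (290,162). I'll shift 40 mm for a second view.

Call:
play_rows --series '[{"gripper": 0,"tx": 2,"ty": -0.2,"tz": 0,"rx": 0,"ry": 0,"rz": 0},{"gripper": 0,"tx": 2,"ty": -0.2,"tz": 0,"rx": 0,"ry": 0,"rz": 0},{"gripper": 0,"tx": 0,"ty": 0,"tz": 0,"rx": 0,"ry": 0,"rz": 0}]'

```text
time_s: 2.25
tcp_pos: [0.5252, -0.358, 0.2521]
eef_rot: [[0.225, 0.974, -0.001], [0.974, -0.225, 0.003], [0.002, -0.001, -1.0]]
force: [-0.5, 0.6, 0.2]
opening: 0.088
grasp_force: 0.0
```

```bash
cat >> h.py <<'E'
def tri(views):
    "least-squares meet of rays [(c,uv),...]"
    A=np.zeros((3,3));b=np.zeros(3);L=[]
    for c,uv in views:
        o,d=rays(c,[uv]); d=d[0]/np.linalg.norm(d[0]); M=np.eye(3)-np.outer(d,d); A+=M;b+=M@o;L.append((M,o))
    X=np.linalg.solve(A,b); return X*1000, np.array([np.linalg.norm(M@(X-o)) for M,o in L])*1000
def cont(m,roi):
    x0,y0,x1,y1=roi; mm=np.zeros(m.shape,np.uint8); mm[y0:y1,x0:x1]=m[y0:y1,x0:x1]*255
    cs,_=cv2.findContours(mm,cv2.RETR_EXTERNAL,cv2.CHAIN_APPROX_NONE); return max(cs,key=cv2.contourArea).reshape(-1,2)
def rect(c,k,z):
    W=onz(c,k,z); return cv2.minAreaRect((W[:,:2]*1000).astype(np.float32))
E
python3 - <<'E'
from h import *
st()
c2=cap("wrist"); pickle.dump(c2,open("w2.pkl","wb")); cv2.imwrite("pics/w2.png",c2["pixels"])
c1=pickle.load(open("w1.pkl","rb"))
cen=[]
for c in (c1,c2):
    P=cloud(c)*1000; Z=P[...,2]; hsv=cv2.cvtColor(c["pixels"],cv2.COLOR_BGR2HSV); roi=(235,40,390,260)
    rm=(Z>88)&(Z<110); k=cont(rm,roi); e=cv2.minEnclosingCircle(k.astype(np.float32)); m=k.mean(0)
    zt=np.nanmedian(Z[roi[1]:roi[3],roi[0]:roi[2]][rm[roi[1]:roi[3],roi[0]:roi[2]]])
    r=rect(c,k,.098); print("roll",e,zt,np.round(r,1)if 0 else r); 
    wm=(hsv[...,2]>150)&(hsv[...,1]<60)&(Z>88); k=cont(wm,roi); el=cv2.fitEllipse(k); print(" white top ell",el); cen.append(el[0])
    mm=(hsv[...,2]<110)&(Z>60); k=cont(mm|rm,roi); r=rect(c,k,.079); print("measure",r)
    top=(Z>72)&(Z<84); print(" ztop",np.nanmedian(Z[roi[1]:roi[3],roi[0]:roi[2]][top[roi[1]:roi[3],roi[0]:roi[2]]]))
    wd=(hsv[...,0]<25)&(hsv[...,1]>60)&(Z>30)&(Z<52); k=cont(wd,(235,40,390,150)); print("wz",np.nanmedian(Z[wd]));
    ap=cv2.approxPolyDP(k[:,None],2.5,True).reshape(-1,2); print(" light px",ap.tolist()," mm",np.round(onz(c,ap,.042)[:,:2]*1000,1).tolist())
    n=cv2.countNonZero(wd.astype(np.uint8))
print(tri([(c1,cen[0]),(c2,cen[1])]))
E
```

```text
t 2.25 tcp mm [ 525.2 -358.   252.1] psi 77.01 tilt [-0.03  0.15] open 88.0 grip 0.0 F [-0.5  0.6  0.2] q6 -27.6
roll ((303.5, 121.0), 31.67422103881836) 97.0543817984133 ((524.44482421875, -328.7789001464844), (46.299468994140625, 47.08771514892578), 77.35952758789062)
 white top ell ((303.65057373046875, 120.87135314941406), (60.93672561645508, 62.36770248413086), 171.5979766845703)
measure ((527.713623046875, -325.97100830078125), (65.96051025390625, 64.1561508178711), 76.18035888671875)
 ztop 77.6176381449518
wz 42.00901024112902
 light px [[365, 54], [292, 72], [337, 73], [346, 78], [349, 86], [363, 86]]  mm [[587.2, -286.3], [522.0, -286.9], [560.3, -296.3], [567.2, -302.1], [568.4, -309.2], [580.6, -311.9]]
roll ((309.5149841308594, 175.91616821289062), 30.12204360961914) 97.06773996971866 ((524.9716186523438, -328.3325500488281), (47.382972717285156, 47.600528717041016), 31.130496978759766)
 white top ell ((309.3421936035156, 176.26707458496094), (57.85474395751953, 58.54900360107422), 150.6863555908203)
measure ((527.9142456054688, -324.38580322265625), (66.69402313232422, 64.06036376953125), 76.4314193725586)
 ztop 77.65554473122651
wz 41.943956434023235
 light px [[367, 105], [300, 121], [297, 126], [340, 126], [351, 136], [366, 136]]  mm [[586.7, -285.6], [524.9, -285.6], [521.2, -289.3], [559.3, -298.1], [567.2, -309.1], [580.6, -312.1]]
(array([ 524.54206982, -328.34301188,   94.51701506]), array([0.00964808, 0.00964808]))
```

View pics/w2.png

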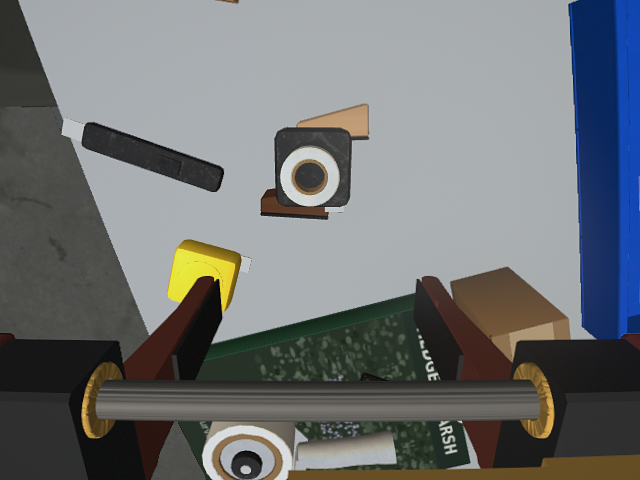

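The second view shows the roll at (309,176) and the measure at (313,168), and both views agree: roll centre (524.5, -328.4), top at about 97 mm. I'll grasp the roll with the tips at 88 mm, so they stay above the tin rim later.

Call:
play_rows --series '[{"gripper": 0,"tx": 1.44,"ty": -0.36,"tz": 2,"rx": 0,"ry": 0,"rz": 0},{"gripper": 0,"tx": 1.43,"ty": -0.36,"tz": 3,"rx": 0,"ry": 0,"rz": 0},{"gripper": 0,"tx": 0,"ty": 0,"tz": 3,"rx": 0,"ry": 0,"rz": 0},{"gripper": 0,"tx": 0,"ty": 0,"tz": 3,"rx": 0,"ry": 0,"rz": 0},{"gripper": 0,"tx": 0,"ty": 0,"tz": 2,"rx": 0,"ry": 0,"rz": 0},{"gripper": 0,"tx": 0,"ty": 0,"tz": 1,"rx": 0,"ry": 0,"rz": 0},{"gripper": 0,"tx": 0,"ty": 0,"tz": 0,"rx": 0,"ry": 0,"rz": 0},{"gripper": 0,"tx": 0,"ty": 0,"tz": 0,"rx": 0,"ry": 0,"rz": 0}]'

```text
time_s: 2.97
tcp_pos: [0.5247, -0.3324, 0.1126]
eef_rot: [[0.223, 0.975, -0.0], [0.975, -0.223, -0.0], [-0.0, -0.0, -1.0]]
force: [0.2, 0.2, 0.4]
opening: 0.0879
grasp_force: 0.0
```

```bash
python3 - <<'E'
from h import *
st(); go(524.5,-328.4,88,76.3)
E
```

```text
t 2.97 tcp mm [ 524.7 -332.4  112.6] psi 77.09 tilt [-0.   -0.01] open 87.9 grip 0.0 F [0.2 0.2 0.4] q6 -25.8
shift cm [ 0.387 -0.107  2.455] rz 0.014 level rx,ry [-0.      0.0001]
```

Call:
play_rows --series '[{"gripper": 0,"tx": 0.39,"ty": -0.1,"tz": 1,"rx": 0,"ry": 0,"rz": 0.014},{"gripper": 0,"tx": 0,"ty": 0,"tz": 1,"rx": 0,"ry": 0,"rz": 0},{"gripper": 0,"tx": 0,"ty": 0,"tz": 0.45,"rx": 0,"ry": 0,"rz": 0},{"gripper": 0,"tx": 0,"ty": 0,"tz": 0,"rx": 0,"ry": 0,"rz": 0},{"gripper": 1,"tx": 0,"ty": 0,"tz": 0,"rx": 0,"ry": 0,"rz": 0},{"gripper": 1,"tx": 0,"ty": 0,"tz": 0,"rx": 0,"ry": 0,"rz": 0},{"gripper": 1,"tx": 0,"ty": 0,"tz": 0,"rx": 0,"ry": 0,"rz": 0},{"gripper": 1,"tx": 0,"ty": 0,"tz": 0,"rx": 0,"ry": 0,"rz": 0},{"gripper": 1,"tx": 0,"ty": 0,"tz": 0,"rx": 0,"ry": 0,"rz": 0},{"gripper": 1,"tx": 0,"ty": 0,"tz": 0,"rx": 0,"ry": 0,"rz": 0},{"gripper": 1,"tx": 0,"ty": 0,"tz": 0,"rx": 0,"ry": 0,"rz": 0},{"gripper": 1,"tx": 0,"ty": 0,"tz": 0,"rx": 0,"ry": 0,"rz": 0}]' --force 12

```text
time_s: 3.97
tcp_pos: [0.5245, -0.3278, 0.088]
eef_rot: [[0.236, 0.972, 0.0], [0.972, -0.236, -0.0], [-0.0, 0.0, -1.0]]
force: [0.6, -0.6, 0.5]
opening: 0.0474
grasp_force: 12.0
```

```bash
python3 - <<'E'
from h import *
st(); go(524.5,-328.4,88,76.3)
E
```

```text
t 3.97 tcp mm [ 524.5 -327.8   88. ] psi 76.36 tilt [ 0.02 -0.01] open 47.4 grip 12.0 F [ 0.6 -0.6  0.5] q6 -24.8
shift cm [-0.063  0.015  0.002] rz 0.001 level rx,ry [0.0003 0.0001]
```

Call:
play_rows --series '[{"gripper": 1,"tx": 0,"ty": 0,"tz": -1,"rx": 0,"ry": 0,"rz": 0},{"gripper": 1,"tx": 0,"ty": 0,"tz": -2.5,"rx": 0,"ry": 0,"rz": 0},{"gripper": 1,"tx": 0,"ty": 0,"tz": -3,"rx": 0,"ry": 0,"rz": 0},{"gripper": 1,"tx": 1.5,"ty": -0.3,"tz": -2,"rx": 0,"ry": 0,"rz": 0},{"gripper": 1,"tx": 3,"ty": -0.58,"tz": -1.5,"rx": 0,"ry": 0,"rz": 0},{"gripper": 1,"tx": 3.2,"ty": -0.6,"tz": 0,"rx": 0,"ry": 0,"rz": 0},{"gripper": 1,"tx": 3.2,"ty": -0.6,"tz": 0,"rx": 0,"ry": 0,"rz": 0},{"gripper": 1,"tx": 3.2,"ty": -0.6,"tz": 0,"rx": 0,"ry": 0,"rz": 0},{"gripper": 1,"tx": 3.2,"ty": -0.6,"tz": 0,"rx": 0,"ry": 0,"rz": 0},{"gripper": 1,"tx": 3.2,"ty": -0.6,"tz": 0,"rx": 0,"ry": 0,"rz": 0},{"gripper": 1,"tx": 3.2,"ty": -0.6,"tz": 0,"rx": 0,"ry": 0,"rz": 0},{"gripper": 1,"tx": 3,"ty": -0.58,"tz": 0,"rx": 0,"ry": 0,"rz": 0},{"gripper": 1,"tx": 2.5,"ty": -0.5,"tz": 0,"rx": 0,"ry": 0,"rz": 0},{"gripper": 1,"tx": 1.2,"ty": -0.24,"tz": 0,"rx": 0,"ry": 0,"rz": 0},{"gripper": 1,"tx": 0,"ty": 0,"tz": 0,"rx": 0,"ry": 0,"rz": 0},{"gripper": 1,"tx": 0,"ty": 0,"tz": 0,"rx": 0,"ry": 0,"rz": 0}]'

```text
time_s: 5.3
tcp_pos: [0.5399, -0.0188, 0.1883]
eef_rot: [[0.234, 0.972, 0.0], [0.972, -0.234, -0.001], [-0.001, 0.001, -1.0]]
force: [-0.5, -0.1, -0.3]
opening: 0.0478
grasp_force: 12.0
```

```bash
python3 - <<'E'
from h import *
st()
c=cap("wrist"); pickle.dump(c,open("w3.pkl","wb")); cv2.imwrite("pics/w3.png",c["pixels"])
hsv=cv2.cvtColor(c["pixels"],cv2.COLOR_BGR2HSV);H,S=hsv[...,0],hsv[...,1]
k=cont((H>60)&(H<95)&(S>90),(0,0,640,330)); print("px",k.min(0),k.max(0))
for z in (.009,):
    W=onz(c,k,z)[:,:2]*1000; print(cv2.minEnclosingCircle(W.astype(np.float32)),cv2.fitEllipse(W.astype(np.float32)))
P=cloud(c)*1000;f=np.zeros(H.shape,np.uint8);cv2.drawContours(f,[k[:,None]],-1,1,-1);print(np.nanpercentile(P[...,2][f>0],[2,10,50,90,98]))
go(544,75.7,60)
E
```

```text
t 5.3 tcp mm [539.9 -18.8 188.3] psi 76.45 tilt [ 0.03 -0.04] open 47.8 grip 12.0 F [-0.5 -0.1 -0.3] q6 4.3
px [254  50] [337 137]
((543.4022216796875, 74.90790557861328), 34.42499542236328) ((543.3577880859375, 74.96440124511719), (67.43097686767578, 67.8564682006836), 179.1410675048828)
[1.72274849 2.42130001 3.47609049 7.92530684 9.90942153]
shift cm [ 9.354 -1.848 12.806] rz 0 level rx,ry [0.0005 0.0007]
```

View pics/w3.png

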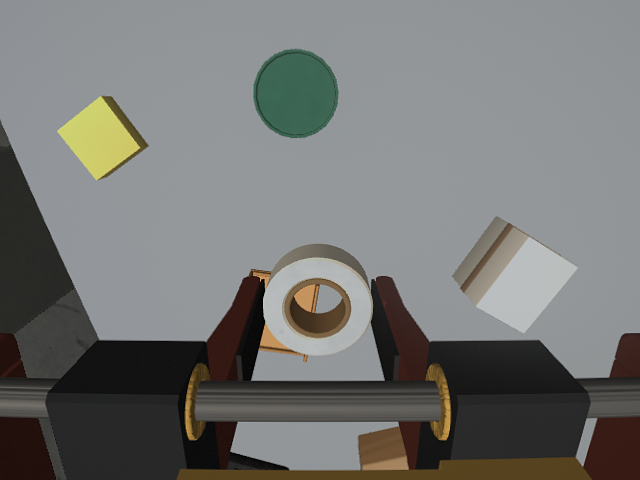

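The roll is held level at (318,300). The tin is at (296,93), centre (543.4, 75.0), and agrees with the top view.

Call:
play_rows --series '[{"gripper": 1,"tx": 1.5,"ty": -0.3,"tz": 1,"rx": 0,"ry": 0,"rz": 0},{"gripper": 1,"tx": 3,"ty": -0.6,"tz": 2,"rx": 0,"ry": 0,"rz": 0},{"gripper": 1,"tx": 3,"ty": -0.6,"tz": 3,"rx": 0,"ry": 0,"rz": 0},{"gripper": 1,"tx": 1.7,"ty": -0.34,"tz": 3,"rx": 0,"ry": 0,"rz": 0},{"gripper": 1,"tx": 0,"ty": 0,"tz": 2.5,"rx": 0,"ry": 0,"rz": 0},{"gripper": 1,"tx": 0,"ty": 0,"tz": 1.8,"rx": 0,"ry": 0,"rz": 0},{"gripper": 1,"tx": 0,"ty": 0,"tz": 1,"rx": 0,"ry": 0,"rz": 0},{"gripper": 1,"tx": 0,"ty": 0,"tz": 0,"rx": 0,"ry": 0,"rz": 0},{"gripper": 1,"tx": 0,"ty": 0,"tz": 0,"rx": 0,"ry": 0,"rz": 0}]'

```text
time_s: 6.1
tcp_pos: [0.5438, 0.0732, 0.0457]
eef_rot: [[0.237, 0.971, -0.0], [0.971, -0.237, -0.0], [-0.0, -0.0, -1.0]]
force: [-1.4, -0.4, 0.2]
opening: 0.047
grasp_force: 12.0
```

```bash
python3 - <<'E'
from h import *
st(); go(543.4,75.2,12)
E
```

```text
t 6.1 tcp mm [543.8  73.2  45.7] psi 76.28 tilt [-0.03 -0.  ] open 47.0 grip 12.0 F [-1.4 -0.4  0.2] q6 14.2
shift cm [ 0.184 -0.085  3.374] rz 0 level rx,ry [-0.0004  0.0002]
```

Call:
play_rows --series '[{"gripper": 1,"tx": 0.18,"ty": -0.08,"tz": 1,"rx": 0,"ry": 0,"rz": 0},{"gripper": 1,"tx": 0,"ty": 0,"tz": 1.2,"rx": 0,"ry": 0,"rz": 0},{"gripper": 1,"tx": 0,"ty": 0,"tz": 0.8,"rx": 0,"ry": 0,"rz": 0},{"gripper": 1,"tx": 0,"ty": 0,"tz": 0.35,"rx": 0,"ry": 0,"rz": 0},{"gripper": 1,"tx": 0,"ty": 0,"tz": 0,"rx": 0,"ry": 0,"rz": 0},{"gripper": 0.3,"tx": 0,"ty": 0,"tz": 0,"rx": 0,"ry": 0,"rz": 0},{"gripper": 0,"tx": 0,"ty": 0,"tz": 0,"rx": 0,"ry": 0,"rz": 0},{"gripper": 0,"tx": 0,"ty": 0,"tz": 0,"rx": 0,"ry": 0,"rz": 0},{"gripper": 0,"tx": 0,"ty": 0,"tz": 0,"rx": 0,"ry": 0,"rz": 0},{"gripper": 0,"tx": 0,"ty": 0,"tz": -1,"rx": 0,"ry": 0,"rz": 0},{"gripper": 0,"tx": 0,"ty": 0,"tz": -2,"rx": 0,"ry": 0,"rz": 0},{"gripper": 0,"tx": 0,"ty": 0,"tz": -3,"rx": 0,"ry": 0,"rz": 0},{"gripper": 0,"tx": 0,"ty": 0,"tz": -4,"rx": 0,"ry": 0,"rz": 0},{"gripper": 0,"tx": 0,"ty": 0,"tz": -4,"rx": 0,"ry": 0,"rz": 0},{"gripper": 0,"tx": -2,"ty": 0,"tz": -3,"rx": 0,"ry": 0,"rz": 0},{"gripper": 0,"tx": -3.5,"ty": 0,"tz": -2,"rx": 0,"ry": 0,"rz": 0},{"gripper": 0,"tx": -3,"ty": 0,"tz": 0,"rx": 0,"ry": 0,"rz": 0},{"gripper": 0,"tx": 0,"ty": 0,"tz": 0,"rx": 0,"ry": 0,"rz": 0}]'

```text
time_s: 7.6
tcp_pos: [0.5231, -0.0102, 0.2049]
eef_rot: [[0.238, 0.971, 0.004], [0.971, -0.238, -0.003], [-0.002, 0.004, -1.0]]
force: [-0.7, -0.3, 0.1]
opening: 0.0878
grasp_force: 0.0
```

```bash
python3 - <<'E'
from h import *
st()
c=cap("wrist"); pickle.dump(c,open("w4.pkl","wb"))
P=cloud(c)*1000; hsv=cv2.cvtColor(c["pixels"],cv2.COLOR_BGR2HSV);H,S,V=cv2.split(hsv); Z=P[...,2]
near=(np.hypot(P[...,0]-543.4,P[...,1]-75)<45)
m=near&(S<60)&(V>140)&(Z>14); k=cont(m,(0,0,640,330)); r=rect(c,k,.022); print("roll in tin",r,"z",np.nanpercentile(Z[m],[5,50,95]))
g=near&(H>60)&(H<95)&(S>90); k=cont(g|m,(0,0,640,330)); print("tin",rect(c,k,.009))
h=cv2.hconcat([c["pixels"]]); cv2.imwrite("pics/w4.png",h)
t=cap("top"); pickle.dump(t,open("t1.pkl","wb")); P=cloud(t)*1000;Z=P[...,2];m=np.hypot(P[...,0]-543.4,P[...,1]-75)<20; print("top z",np.nanpercentile(Z[m],[50,90]))
go(510,-360,230)
E
```

```text
t 7.6 tcp mm [523.1 -10.2 204.9] psi 76.24 tilt [ 0.21 -0.16] open 87.8 grip 0.0 F [-0.7 -0.3  0.1] q6 5.2
roll in tin ((542.362060546875, 75.78536987304688), (46.6883659362793, 46.47276306152344), 76.21714782714844) z [21.01631153 22.2930473  23.6367798 ]
tin ((543.0592651367188, 74.97099304199219), (67.41416931152344, 67.24958801269531), 76.2186279296875)
top z [20.37870839 23.14233272]
shift cm [-34.601   7.166  -2.707] rz 0 level rx,ry [ 0.0009 -0.0006]
```

The roll lies in the tin (top at 22 mm, centre within 1.5 mm). Now back to the measure.

Call:
play_rows --series '[{"gripper": 0,"tx": -1.5,"ty": 0.3,"tz": -0.5,"rx": 0,"ry": 0,"rz": 0},{"gripper": 0,"tx": -3,"ty": 0.6,"tz": -1,"rx": 0,"ry": 0,"rz": 0},{"gripper": 0,"tx": -3.5,"ty": 0.72,"tz": -1,"rx": 0,"ry": 0,"rz": 0},{"gripper": 0,"tx": -3.5,"ty": 0.72,"tz": -0.2,"rx": 0,"ry": 0,"rz": 0},{"gripper": 0,"tx": -3.5,"ty": 0.72,"tz": 0,"rx": 0,"ry": 0,"rz": 0},{"gripper": 0,"tx": -3.5,"ty": 0.72,"tz": 0,"rx": 0,"ry": 0,"rz": 0},{"gripper": 0,"tx": -3.5,"ty": 0.72,"tz": 0,"rx": 0,"ry": 0,"rz": 0},{"gripper": 0,"tx": -3.5,"ty": 0.72,"tz": 0,"rx": 0,"ry": 0,"rz": 0},{"gripper": 0,"tx": -3.5,"ty": 0.72,"tz": 0,"rx": 0,"ry": 0,"rz": 0},{"gripper": 0,"tx": -3,"ty": 0.6,"tz": 0,"rx": 0,"ry": 0,"rz": 0},{"gripper": 0,"tx": -2,"ty": 0.4,"tz": 0,"rx": 0,"ry": 0,"rz": 0},{"gripper": 0,"tx": -1,"ty": 0.2,"tz": 0,"rx": 0,"ry": 0,"rz": 0},{"gripper": 0,"tx": 0,"ty": 0,"tz": 0,"rx": 0,"ry": 0,"rz": 0},{"gripper": 0,"tx": 0,"ty": 0,"tz": 0,"rx": 0,"ry": 0,"rz": 0}]'

```text
time_s: 8.87
tcp_pos: [0.5102, -0.3618, 0.2285]
eef_rot: [[0.236, 0.972, -0.001], [0.972, -0.236, 0.002], [0.002, -0.001, -1.0]]
force: [0.4, 0.1, 0.2]
opening: 0.0877
grasp_force: 0.0
```

```bash
python3 - <<'E'
from h import *
st()
c=cap("wrist"); pickle.dump(c,open("w5.pkl","wb"));cv2.imwrite("pics/w5.png",c["pixels"])
P=cloud(c)*1000; hsv=cv2.cvtColor(c["pixels"],cv2.COLOR_BGR2HSV);H,S,V=cv2.split(hsv); Z=P[...,2]
near=(np.hypot(P[...,0]-527,P[...,1]+325)<70)
m=near&(Z>68); k=cont(m,(0,0,640,300)); print("measure",rect(c,k,.079),"z",np.nanmedian(Z[m]),"px",k.min(0),k.max(0))
hk=near&(V>150)&(Z>40)&(Z<56); k=cont(hk,(0,0,640,300)); print("hook",k.mean(0),np.median(P[hk],0))
d=P[m]; d=d[~np.isnan(d[:,0])]; d=d[d[:,2]>74]; print("cloud rect",cv2.minAreaRect(d[:,:2].astype(np.float32)))
E
```

```text
t 8.87 tcp mm [ 510.2 -361.8  228.5] psi 76.37 tilt [-0.05  0.11] open 87.7 grip 0.0 F [0.4 0.1 0.2] q6 -28.1
measure ((527.6128540039062, -324.5836181640625), (65.42081451416016, 64.10665130615234), 76.36827087402344) z 324.96227366665005 px [288 120] [371 204]
hook [353.93582888 112.73262032] [ 565.30782164 -293.3624939    42.3322401 ]
cloud rect ((523.884765625, -333.18951416015625), (83.6231918334961, 137.0509796142578), 71.9822769165039)
```

View pics/w5.png

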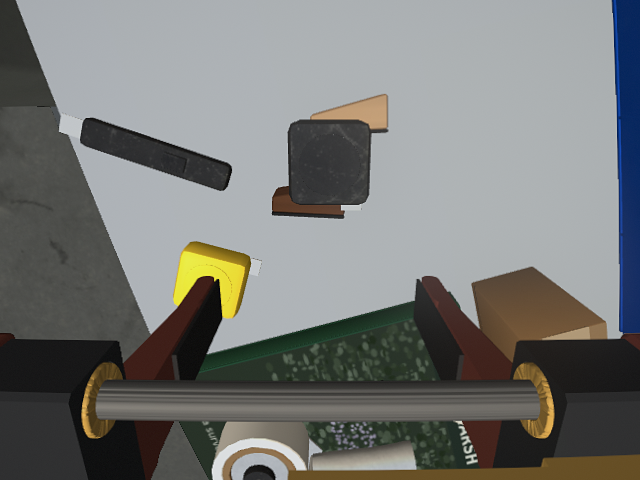

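The view shows the measure at (330,162), case centre (527.6, -324.6), hook at lower right (350,208), and the wedges sticking out at (350,110) and (308,203).

Call:
play_rows --series '[{"gripper": 0,"tx": 1,"ty": 0.2,"tz": 1,"rx": 0,"ry": 0,"rz": 0},{"gripper": 0,"tx": 2,"ty": 0.4,"tz": 2.5,"rx": 0,"ry": 0,"rz": 0},{"gripper": 0,"tx": 1.03,"ty": 0.21,"tz": 3,"rx": 0,"ry": 0,"rz": 0},{"gripper": 0,"tx": 0,"ty": 0,"tz": 3,"rx": 0,"ry": 0,"rz": 0},{"gripper": 0,"tx": 0,"ty": 0,"tz": 2,"rx": 0,"ry": 0,"rz": 0},{"gripper": 0,"tx": 0,"ty": 0,"tz": 1.5,"rx": 0,"ry": 0,"rz": 0},{"gripper": 0,"tx": 0,"ty": 0,"tz": 0,"rx": 0,"ry": 0,"rz": 0},{"gripper": 0,"tx": 0,"ty": 0,"tz": 0,"rx": 0,"ry": 0,"rz": 0}]'

```text
time_s: 9.58
tcp_pos: [0.5269, -0.3236, 0.0983]
eef_rot: [[0.234, 0.972, -0.002], [0.972, -0.234, 0.002], [0.002, -0.002, -1.0]]
force: [-0.1, 0.2, 1.9]
opening: 0.0878
grasp_force: 0.0
```

```bash
python3 - <<'E'
from h import *
st(); go(527.6,-324.6,51,76.4)
E
```

```text
t 9.58 tcp mm [ 526.9 -323.6   98.3] psi 76.45 tilt [-0.11  0.12] open 87.8 grip 0.0 F [-0.1  0.2  1.9] q6 -24.4
shift cm [-0.09   0.102  4.73 ] rz 0.001 level rx,ry [-0.0024 -0.0016]
```

Call:
play_rows --series '[{"gripper": 0,"tx": -0.08,"ty": 0.1,"tz": 1,"rx": 0,"ry": 0,"rz": 0},{"gripper": 0,"tx": 0,"ty": 0,"tz": 1.5,"rx": 0,"ry": 0,"rz": 0},{"gripper": 0,"tx": 0,"ty": 0,"tz": 1.4,"rx": 0,"ry": 0,"rz": 0},{"gripper": 0,"tx": 0,"ty": 0,"tz": 0.8,"rx": 0,"ry": 0,"rz": 0},{"gripper": 0,"tx": 0,"ty": 0,"tz": 0,"rx": 0,"ry": 0,"rz": 0},{"gripper": 0.1,"tx": 0,"ty": 0,"tz": 0,"rx": 0,"ry": 0,"rz": 0},{"gripper": 0.2,"tx": 0,"ty": 0,"tz": 0,"rx": 0,"ry": 0,"rz": 0},{"gripper": 0.3,"tx": 0,"ty": 0,"tz": 0,"rx": 0,"ry": 0,"rz": 0},{"gripper": 0.5,"tx": 0,"ty": 0,"tz": 0,"rx": 0,"ry": 0,"rz": 0},{"gripper": 1,"tx": 0,"ty": 0,"tz": 0,"rx": 0,"ry": 0,"rz": 0},{"gripper": 1,"tx": 0,"ty": 0,"tz": 0,"rx": 0,"ry": 0,"rz": 0},{"gripper": 1,"tx": 0,"ty": 0,"tz": 0,"rx": 0,"ry": 0,"rz": 0}]' --force 25

```text
time_s: 10.58
tcp_pos: [0.5286, -0.3274, 0.053]
eef_rot: [[0.236, 0.972, 0.001], [0.972, -0.236, -0.001], [-0.001, 0.001, -1.0]]
force: [-0.6, 0.2, 5.7]
opening: 0.0655
grasp_force: 25.0
```

```bash
python3 - <<'E'
from h import *
st(); go(527.6,-324.6,51,76.4)
E
```

```text
t 10.58 tcp mm [ 528.6 -327.4   53. ] psi 76.36 tilt [ 0.06 -0.04] open 65.5 grip 25.0 F [-0.6  0.2  5.7] q6 -24.5
shift cm [ 0.253 -0.162  0.199] rz -0.001 level rx,ry [0.0012 0.0005]
```

Call:
play_rows --series '[{"gripper": 1,"tx": 0,"ty": 0,"tz": -0.5,"rx": 0,"ry": 0,"rz": 0},{"gripper": 1,"tx": 0,"ty": 0,"tz": -1,"rx": 0,"ry": 0,"rz": 0},{"gripper": 1,"tx": 0,"ty": 0,"tz": -1,"rx": 0,"ry": 0,"rz": 0},{"gripper": 1,"tx": 0,"ty": 0,"tz": -1.5,"rx": 0,"ry": 0,"rz": 0},{"gripper": 1,"tx": 0,"ty": 0,"tz": -2.5,"rx": 0,"ry": 0,"rz": 0},{"gripper": 1,"tx": 0,"ty": 0,"tz": -3,"rx": 0,"ry": 0,"rz": 0},{"gripper": 1,"tx": 0,"ty": 0,"tz": -3,"rx": 0,"ry": 0,"rz": 0},{"gripper": 1,"tx": 0,"ty": 0,"tz": -2,"rx": 0,"ry": 0,"rz": 0},{"gripper": 1,"tx": 0,"ty": 0,"tz": 0,"rx": 0,"ry": 0,"rz": 0},{"gripper": 1,"tx": 0,"ty": 0,"tz": 0,"rx": 0,"ry": 0,"rz": 0}]'

```text
time_s: 11.42
tcp_pos: [0.5288, -0.3274, 0.1988]
eef_rot: [[0.236, 0.972, 0.003], [0.972, -0.236, -0.002], [-0.001, 0.003, -1.0]]
force: [0.1, 0.5, -2.1]
opening: 0.0657
grasp_force: 25.0
```

```bash
python3 - <<'E'
from h import *
st()
c=cap("wrist"); pickle.dump(c,open("w6.pkl","wb"));cv2.imwrite("pics/w6.png",c["pixels"])
go(470,200,190)
E
```

```text
t 11.42 tcp mm [ 528.8 -327.4  198.8] psi 76.37 tilt [ 0.15 -0.11] open 65.7 grip 25.0 F [ 0.1  0.5 -2.1] q6 -24.5
shift cm [ 49.827 -18.027   0.714] rz 0 level rx,ry [-0.0001 -0.0001]
```

View pics/w6.png

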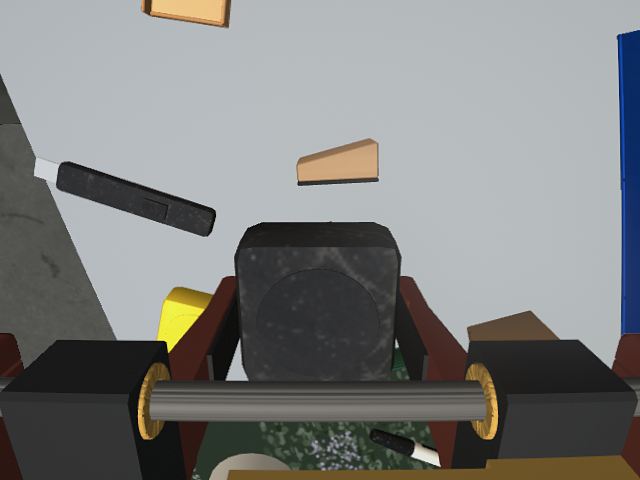

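The measure hangs level in the fingers at (318,300). The light wedge is now free at (340,162) with its sole facing -y. Carrying it towards the blue carton.

Call:
play_rows --series '[{"gripper": 1,"tx": 1,"ty": -0.36,"tz": 0,"rx": 0,"ry": 0,"rz": 0},{"gripper": 1,"tx": 2,"ty": -0.72,"tz": 0,"rx": 0,"ry": 0,"rz": 0},{"gripper": 1,"tx": 3,"ty": -1.08,"tz": 0,"rx": 0,"ry": 0,"rz": 0},{"gripper": 1,"tx": 3.3,"ty": -1.2,"tz": 0,"rx": 0,"ry": 0,"rz": 0},{"gripper": 1,"tx": 3.3,"ty": -1.2,"tz": 0,"rx": 0,"ry": 0,"rz": 0},{"gripper": 1,"tx": 3.3,"ty": -1.2,"tz": 0,"rx": 0,"ry": 0,"rz": 0},{"gripper": 1,"tx": 3.3,"ty": -1.2,"tz": 0,"rx": 0,"ry": 0,"rz": 0},{"gripper": 1,"tx": 3.3,"ty": -1.2,"tz": 0,"rx": 0,"ry": 0,"rz": 0},{"gripper": 1,"tx": 3.3,"ty": -1.2,"tz": 0,"rx": 0,"ry": 0,"rz": 0},{"gripper": 1,"tx": 3.3,"ty": -1.2,"tz": 0,"rx": 0,"ry": 0,"rz": 0},{"gripper": 1,"tx": 3.3,"ty": -1.2,"tz": 0,"rx": 0,"ry": 0,"rz": 0},{"gripper": 1,"tx": 3.3,"ty": -1.2,"tz": 0,"rx": 0,"ry": 0,"rz": 0},{"gripper": 1,"tx": 3.3,"ty": -1.2,"tz": 0,"rx": 0,"ry": 0,"rz": 0},{"gripper": 1,"tx": 3.3,"ty": -1.2,"tz": 0,"rx": 0,"ry": 0,"rz": 0},{"gripper": 1,"tx": 3.3,"ty": -1.2,"tz": 0,"rx": 0,"ry": 0,"rz": 0},{"gripper": 1,"tx": 3,"ty": -1.08,"tz": 0,"rx": 0,"ry": 0,"rz": 0},{"gripper": 1,"tx": 1.5,"ty": -0.54,"tz": 0,"rx": 0,"ry": 0,"rz": 0},{"gripper": 1,"tx": 0.5,"ty": -0.2,"tz": 0,"rx": 0,"ry": 0,"rz": 0},{"gripper": 1,"tx": 0,"ty": 0,"tz": 0,"rx": 0,"ry": 0,"rz": 0},{"gripper": 1,"tx": 0,"ty": 0,"tz": 0,"rx": 0,"ry": 0,"rz": 0}]'

```text
time_s: 13.13
tcp_pos: [0.4677, 0.2075, 0.1962]
eef_rot: [[0.235, 0.972, -0.002], [0.972, -0.235, -0.001], [-0.002, -0.002, -1.0]]
force: [0.4, -0.1, -1.9]
opening: 0.0658
grasp_force: 25.0
```

```bash
python3 - <<'E'
from h import *
s=st()
c=cap("wrist"); pickle.dump(c,open("w7.pkl","wb"));cv2.imwrite("pics/w7.png",c["pixels"])
P=cloud(c)*1000; hsv=cv2.cvtColor(c["pixels"],cv2.COLOR_BGR2HSV);H,S,V=cv2.split(hsv); Z=P[...,2]
k=cont((H>100)&(H<125)&(S>120),(0,0,640,300)); f=np.zeros(H.shape,np.uint8);cv2.drawContours(f,[k[:,None]],-1,1,-1)
print("blue px",k.min(0),k.max(0),"z",np.nanpercentile(Z[f>0],[5,50,95,99])); 
# rim points only from the cloud
w=(f>0)&(Z>6); d=P[w]; print("wall cloud",cv2.minAreaRect(d[:,:2].astype(np.float32)))
print("rect z16",rect(c,k,.016),"z8",rect(c,k,.008))
# measure relative to TCP, tool frame
R=np.array(s["eef_rot"]);t=np.array(s["tcp_pos"])*1000; Q=(P-t)@R
g=(Q[...,2]>-40)&(Q[...,2]<-15)&(abs(Q[...,1])<36)&(abs(Q[...,0])<60)&(V<110); q=Q[g]
print("held: z",np.percentile(q[:,2],[5,50,95]),"x",np.percentile(q[:,0],[.5,99.5]),"y",np.percentile(q[:,1],[.5,99.5]))
top=q[q[:,2]<-22]; print(np.linalg.lstsq(np.c_[top[:,:2],np.ones(len(top))],top[:,2],rcond=None)[0])
E
```

```text
t 13.13 tcp mm [467.7 207.5 196.2] psi 76.41 tilt [-0.13 -0.06] open 65.8 grip 25.0 F [ 0.4 -0.1 -1.9] q6 29.8
blue px [232   7] [343 140] z [ 2.47171969  3.88986518 15.80199559 17.00921366]
wall cloud ((467.6404724121094, 316.7554626464844), (99.66484832763672, 87.33865356445312), 74.42313385009766)
rect z16 ((467.68548583984375, 316.73602294921875), (99.3825912475586, 87.08684539794922), 74.41136932373047) z8 ((467.2414855957031, 317.4094543457031), (101.70445251464844, 89.12149047851562), 74.41133880615234)
held: z [-27.2903097  -25.36543763 -18.7363209 ] x [-25.72467003  35.03269079] y [-35.0865595   34.58682797]
[ 2.05988724e-02 -1.32910477e-03 -2.57798786e+01]
```

View pics/w7.png

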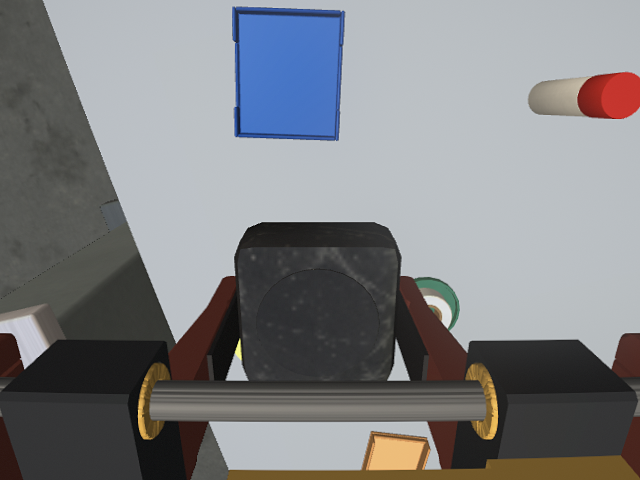

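The blue carton is at (288,73): centre (467.7, 316.7), y axis at 74.4°, 99.5 x 87 mm. The measure hangs level with its underside about 11 mm below the tips, and the glue at (590,97) stays clear.

Call:
play_rows --series '[{"gripper": 1,"tx": 1,"ty": -0.23,"tz": 0.5,"rx": 0,"ry": 0,"rz": 0},{"gripper": 1,"tx": 2,"ty": -0.47,"tz": 1,"rx": 0,"ry": 0,"rz": 0},{"gripper": 1,"tx": 3,"ty": -0.7,"tz": 2,"rx": 0,"ry": 0,"rz": 0},{"gripper": 1,"tx": 3,"ty": -0.7,"tz": 2.5,"rx": 0,"ry": 0,"rz": 0},{"gripper": 1,"tx": 1.86,"ty": -0.45,"tz": 2.5,"rx": 0,"ry": 0,"rz": 0},{"gripper": 1,"tx": 0,"ty": 0,"tz": 2,"rx": 0,"ry": 0,"rz": 0.035},{"gripper": 1,"tx": 0,"ty": 0,"tz": 1.5,"rx": 0,"ry": 0,"rz": 0},{"gripper": 1,"tx": 0,"ty": 0,"tz": 1,"rx": 0,"ry": 0,"rz": 0},{"gripper": 1,"tx": 0,"ty": 0,"tz": 0,"rx": 0,"ry": 0,"rz": 0},{"gripper": 1,"tx": 0,"ty": 0,"tz": 0,"rx": 0,"ry": 0,"rz": 0}]'

```text
time_s: 14.02
tcp_pos: [0.4696, 0.3191, 0.0669]
eef_rot: [[0.271, 0.963, -0.001], [0.963, -0.271, -0.0], [-0.001, -0.001, -1.0]]
force: [0.8, -0.3, -2.5]
opening: 0.0658
grasp_force: 25.0
```

```bash
python3 - <<'E'
from h import *
st(); go(468.4,319.1,14.5,74.4)
E
```

```text
t 14.02 tcp mm [469.6 319.1  66.9] psi 74.3 tilt [-0.05 -0.02] open 65.8 grip 25.0 F [ 0.8 -0.3 -2.5] q6 42.9
shift cm [-0.027 -0.115  5.244] rz -0.002 level rx,ry [-0.0008  0.0006]
```

Call:
play_rows --series '[{"gripper": 1,"tx": 0,"ty": -0.11,"tz": 1,"rx": 0,"ry": 0,"rz": 0},{"gripper": 1,"tx": 0,"ty": 0,"tz": 1.5,"rx": 0,"ry": 0,"rz": 0},{"gripper": 1,"tx": 0,"ty": 0,"tz": 1.2,"rx": 0,"ry": 0,"rz": 0},{"gripper": 1,"tx": 0,"ty": 0,"tz": 0.8,"rx": 0,"ry": 0,"rz": 0},{"gripper": 1,"tx": 0,"ty": 0,"tz": 0.5,"rx": 0,"ry": 0,"rz": 0},{"gripper": 1,"tx": 0,"ty": 0,"tz": 0.2,"rx": 0,"ry": 0,"rz": 0},{"gripper": 1,"tx": 0,"ty": 0,"tz": 0,"rx": 0,"ry": 0,"rz": 0},{"gripper": 1,"tx": 0,"ty": 0,"tz": 0,"rx": 0,"ry": 0,"rz": 0}]'

```text
time_s: 14.68
tcp_pos: [0.469, 0.3201, 0.0157]
eef_rot: [[0.27, 0.963, 0.001], [0.963, -0.27, 0.001], [0.001, 0.001, -1.0]]
force: [0.4, -0.8, -1.4]
opening: 0.066
grasp_force: 25.0
```

Call:
play_rows --series '[{"gripper": 1,"tx": 0,"ty": 0,"tz": 0.1,"rx": 0,"ry": 0,"rz": 0},{"gripper": 1,"tx": 0,"ty": 0,"tz": 0,"rx": 0,"ry": 0,"rz": 0},{"gripper": 0.2,"tx": 0,"ty": 0,"tz": 0,"rx": 0,"ry": 0,"rz": 0},{"gripper": 0.1,"tx": 0,"ty": 0,"tz": 0,"rx": 0,"ry": 0,"rz": 0},{"gripper": 0,"tx": 0,"ty": 0,"tz": 0,"rx": 0,"ry": 0,"rz": 0},{"gripper": 0,"tx": 0,"ty": 0,"tz": 0,"rx": 0,"ry": 0,"rz": 0},{"gripper": 0,"tx": 0,"ty": 0,"tz": 0,"rx": 0,"ry": 0,"rz": 0},{"gripper": 0,"tx": 0,"ty": 0,"tz": 0,"rx": 0,"ry": 0,"rz": 0},{"gripper": 0,"tx": 0,"ty": 0,"tz": -1,"rx": 0,"ry": 0,"rz": 0},{"gripper": 0,"tx": 0,"ty": 0,"tz": -1.5,"rx": 0,"ry": 0,"rz": 0},{"gripper": 0,"tx": 0,"ty": 0,"tz": -2,"rx": 0,"ry": 0,"rz": 0},{"gripper": 0,"tx": 0,"ty": 0,"tz": -3,"rx": 0,"ry": 0,"rz": 0},{"gripper": 0,"tx": 0,"ty": 0,"tz": -4,"rx": 0,"ry": 0,"rz": 0},{"gripper": 0,"tx": -1,"ty": 0,"tz": -4,"rx": 0,"ry": 0,"rz": 0},{"gripper": 0,"tx": -3,"ty": 0,"tz": -3,"rx": 0,"ry": 0,"rz": 0},{"gripper": 0,"tx": -3.5,"ty": 0,"tz": -1,"rx": 0,"ry": 0,"rz": 0},{"gripper": 0,"tx": -3,"ty": 0,"tz": 0,"rx": 0,"ry": 0,"rz": 0},{"gripper": 0,"tx": 0,"ty": 0,"tz": 0,"rx": 0,"ry": 0,"rz": 0},{"gripper": 0,"tx": 0,"ty": 0,"tz": 0,"rx": 0,"ry": 0,"rz": 0}]'

```text
time_s: 16.27
tcp_pos: [0.44, 0.2184, 0.2097]
eef_rot: [[0.272, 0.962, 0.001], [0.962, -0.272, 0.001], [0.001, 0.001, -1.0]]
force: [0.5, 0.1, -0.4]
opening: 0.0875
grasp_force: 0.0
```

```bash
python3 - <<'E'
from h import *
st()
c=cap("wrist"); pickle.dump(c,open("w8.pkl","wb"));cv2.imwrite("pics/w8.png",c["pixels"])
P=cloud(c)*1000; hsv=cv2.cvtColor(c["pixels"],cv2.COLOR_BGR2HSV);H,S,V=cv2.split(hsv); Z=P[...,2]
near=np.hypot(P[...,0]-468,P[...,1]-318)<60
m=near&(V<110)&(S<90)&(Z>30)&(Z<50); k=cont(m,(0,0,640,300)); print("measure rect",rect(c,k,.040),"z",np.nanpercentile(Z[m],[5,50,95]),k.min(0),k.max(0))
d=P[m&(Z>36)]; print("plane",np.linalg.lstsq(np.c_[d[:,:2],np.ones(len(d))],d[:,2],rcond=None)[0])
go(525,-360,230,80)
E
```

```text
t 16.27 tcp mm [440.  218.4 209.7] psi 74.23 tilt [0.06 0.04] open 87.5 grip 0.0 F [ 0.5  0.1 -0.4] q6 34.1
measure rect ((468.5463562011719, 320.8384704589844), (65.11962127685547, 63.155303955078125), 74.27975463867188) z [34.68770655 39.33808998 41.19721439] [277  30] [358 118]
plane [ 4.57607776e-04 -1.27042897e-03  3.94981572e+01]
shift cm [-53.478  23.827  -2.107] rz -0.1 level rx,ry [ 0.0008 -0.0012]
```

The measure lies flat in the blue carton (top at 39.5 mm, case centre as planned). Now back to the wedges.

Call:
play_rows --series '[{"gripper": 0,"tx": -1.5,"ty": 0.67,"tz": -0.5,"rx": 0,"ry": 0,"rz": -0.05},{"gripper": 0,"tx": -3,"ty": 1.34,"tz": -0.5,"rx": 0,"ry": 0,"rz": 0},{"gripper": 0,"tx": -3.4,"ty": 1.52,"tz": -0.5,"rx": 0,"ry": 0,"rz": 0},{"gripper": 0,"tx": -3.4,"ty": 1.52,"tz": -0.5,"rx": 0,"ry": 0,"rz": 0},{"gripper": 0,"tx": -3.4,"ty": 1.52,"tz": 0,"rx": 0,"ry": 0,"rz": 0},{"gripper": 0,"tx": -3.4,"ty": 1.52,"tz": 0,"rx": 0,"ry": 0,"rz": 0},{"gripper": 0,"tx": -3.4,"ty": 1.52,"tz": 0,"rx": 0,"ry": 0,"rz": 0},{"gripper": 0,"tx": -3.4,"ty": 1.52,"tz": 0,"rx": 0,"ry": 0,"rz": 0},{"gripper": 0,"tx": -3.4,"ty": 1.52,"tz": 0,"rx": 0,"ry": 0,"rz": 0},{"gripper": 0,"tx": -3.4,"ty": 1.52,"tz": 0,"rx": 0,"ry": 0,"rz": 0},{"gripper": 0,"tx": -3.4,"ty": 1.52,"tz": 0,"rx": 0,"ry": 0,"rz": 0},{"gripper": 0,"tx": -3.4,"ty": 1.52,"tz": 0,"rx": 0,"ry": 0,"rz": 0},{"gripper": 0,"tx": -3.4,"ty": 1.52,"tz": 0,"rx": 0,"ry": 0,"rz": 0},{"gripper": 0,"tx": -3.4,"ty": 1.52,"tz": 0,"rx": 0,"ry": 0,"rz": 0},{"gripper": 0,"tx": -3.4,"ty": 1.52,"tz": 0,"rx": 0,"ry": 0,"rz": 0},{"gripper": 0,"tx": -3,"ty": 1.34,"tz": 0,"rx": 0,"ry": 0,"rz": 0},{"gripper": 0,"tx": -1.5,"ty": 0.67,"tz": 0,"rx": 0,"ry": 0,"rz": 0},{"gripper": 0,"tx": -0.5,"ty": 0.2,"tz": 0,"rx": 0,"ry": 0,"rz": 0},{"gripper": 0,"tx": 0,"ty": 0,"tz": 0,"rx": 0,"ry": 0,"rz": 0},{"gripper": 0,"tx": 0,"ty": 0,"tz": 0,"rx": 0,"ry": 0,"rz": 0}]'

```text
time_s: 17.98
tcp_pos: [0.555, -0.3561, 0.2279]
eef_rot: [[0.221, 0.975, -0.001], [0.975, -0.221, 0.002], [0.002, -0.001, -1.0]]
force: [-0.3, 0.2, 1.0]
opening: 0.0878
grasp_force: 0.0
```

```bash
cat > wed.py <<'E'
from h import *
def wedges(c,show=True,names=("light","dark"),lim=((440,620),(-420,-240)),zt=.042):
    P=cloud(c)*1000; hsv=cv2.cvtColor(c["pixels"],cv2.COLOR_BGR2HSV);H,S,V=cv2.split(hsv); Z=P[...,2]
    box=(P[...,0]>lim[0][0])&(P[...,0]<lim[0][1])&(P[...,1]>lim[1][0])&(P[...,1]<lim[1][1])
    base=box&(Z>36)&(Z<50)&((H<25)|(H>170))&(S>60); out={}
    for n in names:
        m=base&((V>140) if n=="light" else (V<=140)); k=cont(m,(0,0,640,300))
        ap=cv2.approxPolyDP(k[:,None],3,True).reshape(-1,2); W=onz(c,k,zt)[:,:2]*1000
        print(n,"poly mm",np.round(onz(c,ap,zt)[:,:2]*1000,1).tolist(),"px",k.min(0),k.max(0),"z",round(float(np.nanmedian(Z[m])),1))
        r=cv2.minAreaRect(W.astype(np.float32)); print("   rect",np.round(r[0],1),np.round(r[1],1),round(r[2],1)); out[n]=W
    return out
E
python3 - <<'E'
from wed import *
st()
c=cap("wrist"); pickle.dump(c,open("w9.pkl","wb"));cv2.imwrite("pics/w9.png",c["pixels"])
wedges(c)
E
```

```text
t 17.98 tcp mm [ 555.  -356.1  227.9] psi 77.26 tilt [-0.05  0.1 ] open 87.8 grip 0.0 F [-0.3  0.2  1. ] q6 -26.0
light poly mm [[586.4, -284.5], [522.1, -286.8], [519.9, -298.4], [581.7, -310.7]] px [263 114] [337 149] z 42.2
   rect [ 552.7 -295.1] [26.5 65.4] 85.3
dark poly mm [[538.2, -351.6], [474.7, -344.8], [468.6, -358.9], [529.1, -377.5]] px [227 200] [299 231] z 42.0
   rect [ 503.1 -356.7] [29.1 66.3] 77.3
```

View pics/w9.png

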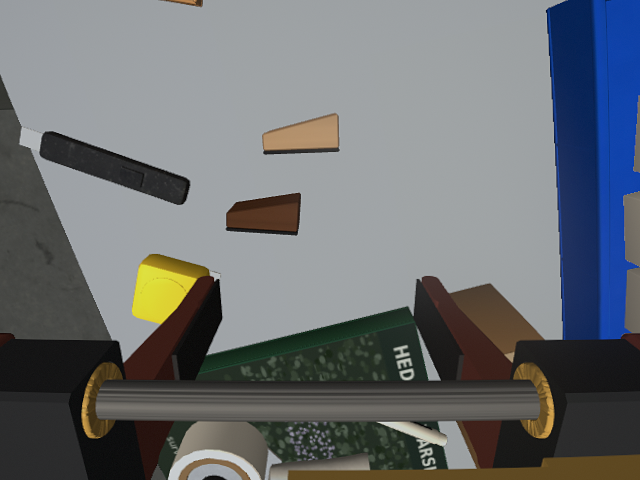

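Both wedges stand free: light at (303,135) and dark at (265,215), soles towards the image bottom (-y), thick ends to the right (+x). The yaws are about -11.3° and -17.1°. I'll approach the light one and measure again from there as the second view.

Call:
play_rows --series '[{"gripper": 0,"tx": 1.5,"ty": -0.42,"tz": 1,"rx": 0,"ry": 0,"rz": -0.025},{"gripper": 0,"tx": 2.5,"ty": -0.7,"tz": 2,"rx": 0,"ry": 0,"rz": 0},{"gripper": 0,"tx": 1.5,"ty": -0.42,"tz": 3,"rx": 0,"ry": 0,"rz": 0},{"gripper": 0,"tx": 0,"ty": 0,"tz": 2,"rx": 0,"ry": 0,"rz": 0},{"gripper": 0,"tx": 0,"ty": 0,"tz": 0,"rx": 0,"ry": 0,"rz": 0},{"gripper": 0,"tx": 0,"ty": 0,"tz": 0,"rx": 0,"ry": 0,"rz": 0}]'

```text
time_s: 18.53
tcp_pos: [0.5502, -0.2986, 0.1483]
eef_rot: [[0.195, 0.981, -0.002], [0.981, -0.195, 0.001], [0.001, -0.002, -1.0]]
force: [0.2, -0.4, 0.5]
opening: 0.0877
grasp_force: 0.0
```

```bash
cat >> wed.py <<'E'
def fit(c,lim,s=1):
    "all top-surface pixels (sole too) by depth: yaw from the sole edge is left to minAreaRect edges"
    P=cloud(c)*1000; Z=P[...,2]
    m=(P[...,0]>lim[0][0])&(P[...,0]<lim[0][1])&(P[...,1]>lim[1][0])&(P[...,1]<lim[1][1])&(Z>37)&(Z<50)
    k=cont(m,(225,0,415,380)); W=(onz(c,k,.042)[:,:2]*1000).astype(np.float32)
    q=cv2.approxPolyDP(cv2.convexHull(W),4,True).reshape(-1,2); print("quad",np.round(q,1).tolist(), "z",round(float(np.nanmedian(Z[m])),1))
    L,th=[],[]
    for i in range(len(q)):
        a,b=q[i],q[(i+1)%len(q)]; L.append(round(float(np.hypot(*(b-a))),1)); th.append(round(float(np.degrees(np.arctan2(*(b-a)[::-1]))),1))
    print(" len",L,"dir",th); return W
def frame(W,u):
    "extent along u (deg) and slope/sole levels at both ends"
    u=np.radians(u); U=np.array([np.cos(u),np.sin(u)]);V=np.array([-U[1],U[0]]); a=W@U;b=W@V
    lo,hi=np.percentile(a,[1,99]); t=[(b[abs(a-x)<8].max()) for x in (lo,hi)]; sole=np.percentile(b,3); mid=(lo+hi)/2
    print("  len",round(hi-lo,1),"sole",round(sole,1),"width thin/thick",np.round(np.array(t)-sole,1)); 
    e=(66-(hi-lo))/2
    vo=sole+9-e; print("  origin by sole",np.round(mid*U+vo*V,1))
E
python3 - <<'E'
from wed import *
st()
c=cap("wrist"); pickle.dump(c,open("w10.pkl","wb"))
c9=pickle.load(open("w9.pkl","rb"))
for n,l,u in (("light",((500,610),(-330,-270)),-11.3),("dark",((450,550),(-395,-335)),-17.1)):
    for cc in (c9,c):
        try: print(n); frame(fit(cc,l),u)
        except Exception as e: print(e)
E
```

```text
t 18.53 tcp mm [ 550.2 -298.6  148.3] psi 78.76 tilt [-0.11  0.09] open 87.7 grip 0.0 F [ 0.2 -0.4  0.5] q6 -23.6
light
quad [[587.9000244140625, -285.70001220703125], [523.2000122070312, -286.20001220703125], [518.0, -302.3999938964844], [581.7000122070312, -315.1000061035156]] z 42.1
 len [64.7, 17.0, 65.0, 30.1] dir [-179.5, -107.9, -11.3, 78.1]
  len 65.3 sole -195.5 width thin/thick [18.9 32.3]
  origin by sole [ 551.6 -300.8]
light
quad [[587.7000122070312, -285.70001220703125], [524.0, -284.79998779296875], [517.9000244140625, -301.70001220703125], [581.5, -315.1000061035156]] z 42.2
 len [63.7, 18.0, 65.0, 30.0] dir [179.1, -109.8, -11.9, 78.2]
  len 65.5 sole -195.1 width thin/thick [19.2 32.2]
  origin by sole [ 551.7 -300.3]
dark
quad [[537.5999755859375, -350.5], [473.5, -345.5], [466.6000061035156, -362.3999938964844], [529.4000244140625, -380.5]] z 42.1
 len [64.2, 18.3, 65.4, 31.1] dir [175.5, -112.4, -16.1, 74.7]
  len 65.5 sole -209.2 width thin/thick [19.6 33.1]
  origin by sole [ 500.3 -363.7]
dark
quad [[538.0999755859375, -350.0], [473.79998779296875, -344.20001220703125], [466.3999938964844, -362.79998779296875], [527.9000244140625, -381.1000061035156]] z 42.1
 len [64.5, 20.1, 64.2, 32.8] dir [174.8, -111.8, -16.6, 71.9]
  len 65.6 sole -209.5 width thin/thick [21.3 34.6]
  origin by sole [ 499.9 -363.8]
```

Call:
play_rows --series '[{"gripper": 0,"tx": 0.04,"ty": 0.19,"tz": 1,"rx": 0,"ry": 0,"rz": 0.004},{"gripper": 0,"tx": 0,"ty": 0,"tz": 2.5,"rx": 0,"ry": 0,"rz": 0},{"gripper": 0,"tx": 0,"ty": 0,"tz": 3,"rx": 0,"ry": 0,"rz": 0},{"gripper": 0,"tx": 0,"ty": 0,"tz": 2,"rx": 0,"ry": 0,"rz": 0},{"gripper": 0,"tx": 0,"ty": 0,"tz": 1,"rx": 0,"ry": 0,"rz": 0},{"gripper": 0,"tx": 0,"ty": 0,"tz": 0,"rx": 0,"ry": 0,"rz": 0},{"gripper": 0,"tx": 0,"ty": 0,"tz": 0,"rx": 0,"ry": 0,"rz": 0}]'

```text
time_s: 19.17
tcp_pos: [0.5533, -0.3011, 0.0542]
eef_rot: [[0.201, 0.98, 0.001], [0.98, -0.201, -0.0], [-0.0, 0.001, -1.0]]
force: [0.6, -0.6, 0.3]
opening: 0.0877
grasp_force: 0.0
```

```bash
python3 - <<'E'
from h import *
st(); go(552.1,-298.6,17,78.5)
E
```

```text
t 19.17 tcp mm [ 553.3 -301.1   54.2] psi 78.4 tilt [ 0.04 -0.02] open 87.7 grip 0.0 F [ 0.6 -0.6  0.3] q6 -23.2
shift cm [ 0.226 -0.173  3.722] rz -0.002 level rx,ry [0.0008 0.0002]
```

Call:
play_rows --series '[{"gripper": 0,"tx": 0.22,"ty": -0.15,"tz": 0.8,"rx": 0,"ry": 0,"rz": 0},{"gripper": 0,"tx": 0,"ty": 0,"tz": 1.2,"rx": 0,"ry": 0,"rz": 0},{"gripper": 0,"tx": 0,"ty": 0,"tz": 1.2,"rx": 0,"ry": 0,"rz": 0},{"gripper": 0,"tx": 0,"ty": 0,"tz": 0.5,"rx": 0,"ry": 0,"rz": 0},{"gripper": 0,"tx": 0,"ty": 0,"tz": 0,"rx": 0,"ry": 0,"rz": 0},{"gripper": 0.1,"tx": 0,"ty": 0,"tz": 0,"rx": 0,"ry": 0,"rz": 0},{"gripper": 0.2,"tx": 0,"ty": 0,"tz": 0,"rx": 0,"ry": 0,"rz": 0},{"gripper": 0.3,"tx": 0,"ty": 0,"tz": 0,"rx": 0,"ry": 0,"rz": 0},{"gripper": 0.5,"tx": 0,"ty": 0,"tz": 0,"rx": 0,"ry": 0,"rz": 0},{"gripper": 1,"tx": 0,"ty": 0,"tz": 0,"rx": 0,"ry": 0,"rz": 0},{"gripper": 1,"tx": 0,"ty": 0,"tz": 0,"rx": 0,"ry": 0,"rz": 0},{"gripper": 1,"tx": 0,"ty": 0,"tz": 0,"rx": 0,"ry": 0,"rz": 0}]' --force 20

```text
time_s: 20.17
tcp_pos: [0.5521, -0.2984, 0.0171]
eef_rot: [[0.201, 0.98, 0.001], [0.98, -0.201, -0.0], [-0.0, 0.001, -1.0]]
force: [0.5, -0.2, 2.5]
opening: 0.0658
grasp_force: 20.0
```

Call:
play_rows --series '[{"gripper": 1,"tx": 0,"ty": 0,"tz": -1,"rx": 0,"ry": 0,"rz": 0},{"gripper": 1,"tx": 0,"ty": 0,"tz": -2,"rx": 0,"ry": 0,"rz": 0},{"gripper": 1,"tx": 0,"ty": 0,"tz": -3,"rx": 0,"ry": 0,"rz": 0},{"gripper": 1,"tx": 0,"ty": 0,"tz": -3,"rx": 0,"ry": 0,"rz": 0},{"gripper": 1,"tx": 1,"ty": -1,"tz": -3,"rx": 0,"ry": 0,"rz": 0},{"gripper": 1,"tx": 2,"ty": -2.1,"tz": -2,"rx": 0,"ry": 0,"rz": 0},{"gripper": 1,"tx": 2,"ty": -2.1,"tz": -1,"rx": 0,"ry": 0,"rz": 0},{"gripper": 1,"tx": 2,"ty": -2.1,"tz": 0,"rx": 0,"ry": 0,"rz": 0},{"gripper": 1,"tx": 0,"ty": 0,"tz": 0,"rx": 0,"ry": 0,"rz": 0},{"gripper": 1,"tx": 0,"ty": 0,"tz": 0,"rx": 0,"ry": 0,"rz": 0}]'

```text
time_s: 21.0
tcp_pos: [0.4932, -0.2137, 0.1675]
eef_rot: [[0.199, 0.98, -0.0], [0.98, -0.199, 0.0], [0.0, -0.0, -1.0]]
force: [0.9, -0.1, -1.5]
opening: 0.0662
grasp_force: 20.0
```

```bash
python3 - <<'E'
from h import *
s=st()
c=cap("wrist"); pickle.dump(c,open("w11.pkl","wb"));cv2.imwrite("pics/w11.png",c["pixels"])
P=cloud(c)*1000; hsv=cv2.cvtColor(c["pixels"],cv2.COLOR_BGR2HSV);H,S,V=cv2.split(hsv); Z=P[...,2]
near=np.hypot(P[...,0]-477,P[...,1]+116)<75
k=cont(near&(H>3)&(H<25)&(S>60)&(Z<25),(0,0,640,480)); f=np.zeros(H.shape,np.uint8);cv2.drawContours(f,[k[:,None]],-1,1,-1)
print("kraft px",k.min(0),k.max(0),"z",np.nanpercentile(Z[f>0],[5,50,95,99]),"rect18",rect(c,k,.018),"rect8",rect(c,k,.008))
d=P[(f>0)&(Z>12)&(Z<22)]; print("x-walls cloud",cv2.minAreaRect(d[:,:2].astype(np.float32)))
R=np.array(s["eef_rot"]);t=np.array(s["tcp_pos"])*1000; Q=(P-t)@R
g=(Q[...,2]>-35)&(Q[...,2]<-15)&(abs(Q[...,1])<40)&(abs(Q[...,0])<40)&(S>60)&(H<25); q=Q[g]
for nm,sel in (("y>20",q[:,1]>20),("y<-20",q[:,1]<-20),("all",q[:,1]>-99)): print(nm,"z",np.round(np.percentile(q[sel,2],[2,50,95]),1),"x",np.round(np.percentile(q[sel,0],[1,99]),1),"y",np.round(np.percentile(q[sel,1],[1,99]),1))
E
```

```text
t 21.0 tcp mm [ 493.2 -213.7  167.5] psi 78.5 tilt [-0.  0.] open 66.2 grip 20.0 F [ 0.9 -0.1 -1.5] q6 -19.3
kraft px [221  27] [324 158] z [ 2.47964753  3.92959678 17.92110709 18.95407262] rect18 ((477.11810302734375, -117.86351013183594), (83.18978881835938, 65.91776275634766), 67.53594970703125) rect8 ((476.09808349609375, -117.38560485839844), (85.85747528076172, 68.03156280517578), 67.53594970703125)
x-walls cloud ((476.9044494628906, -117.93614196777344), (83.11598205566406, 66.04606628417969), 67.72064971923828)
y>20 z [-33.2 -25.  -18. ] x [-8.2 20.9] y [20.1 39.7]
y<-20 z [-33.3 -24.9 -17.2] x [-8.4 11.2] y [-39.7 -20.2]
all z [-31.  -25.  -17.7] x [-8.4 20.3] y [-38.3  38.4]
```

View pics/w11.png

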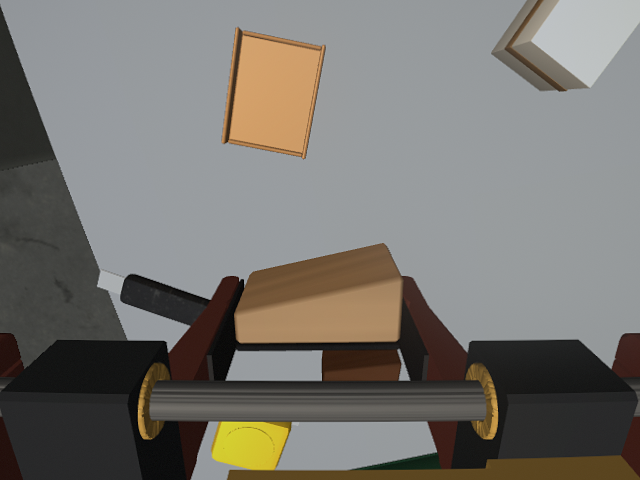

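The kraft carton is at (273,93): centre (477.0, -117.9), long axis 67.6°. The light wedge is held level at (320,305). Now turning it by +79° so its sole will face the +x wall.

Call:
play_rows --series '[{"gripper": 1,"tx": 0,"ty": 0,"tz": 0,"rx": 0,"ry": 0,"rz": -0.06},{"gripper": 1,"tx": 0,"ty": 0,"tz": 0,"rx": 0,"ry": 0,"rz": -0.12},{"gripper": 1,"tx": 0,"ty": 0,"tz": 0,"rx": 0,"ry": 0,"rz": -0.12},{"gripper": 1,"tx": 0,"ty": 0,"tz": 0,"rx": 0,"ry": 0,"rz": -0.12},{"gripper": 1,"tx": 0,"ty": 0,"tz": 0,"rx": 0,"ry": 0,"rz": -0.12},{"gripper": 1,"tx": 0,"ty": 0,"tz": 0,"rx": 0,"ry": 0,"rz": -0.12},{"gripper": 1,"tx": 0,"ty": 0,"tz": 0,"rx": 0,"ry": 0,"rz": -0.12},{"gripper": 1,"tx": 0,"ty": 0,"tz": 0,"rx": 0,"ry": 0,"rz": -0.12},{"gripper": 1,"tx": 0,"ty": 0,"tz": 0,"rx": 0,"ry": 0,"rz": -0.12},{"gripper": 1,"tx": 0,"ty": 0,"tz": 0,"rx": 0,"ry": 0,"rz": -0.12},{"gripper": 1,"tx": 0,"ty": 0,"tz": 0,"rx": 0,"ry": 0,"rz": -0.12},{"gripper": 1,"tx": 0,"ty": 0,"tz": 0,"rx": 0,"ry": 0,"rz": -0.12},{"gripper": 1,"tx": 0,"ty": 0,"tz": 0,"rx": 0,"ry": 0,"rz": 0},{"gripper": 1,"tx": 0,"ty": 0,"tz": 0,"rx": 0,"ry": 0,"rz": 0}]'

```text
time_s: 22.22
tcp_pos: [0.4949, -0.2159, 0.1665]
eef_rot: [[-0.922, 0.387, 0.0], [0.387, 0.922, -0.0], [-0.0, -0.0, -1.0]]
force: [0.2, 0.2, -0.7]
opening: 0.0656
grasp_force: 20.0
```

```bash
python3 - <<'E'
from h import *
st(); go(491.8,-124,70,157.6)
E
```

```text
t 22.22 tcp mm [ 494.9 -215.9  166.5] psi 157.25 tilt [ 0.01 -0.01] open 65.6 grip 20.0 F [ 0.2  0.2 -0.7] q6 -98.1
shift cm [3.837 8.353 9.644] rz -0.006 level rx,ry [-0.0001  0.0002]
```

Call:
play_rows --series '[{"gripper": 1,"tx": 0.5,"ty": 1.1,"tz": 0,"rx": 0,"ry": 0,"rz": -0.006},{"gripper": 1,"tx": 1.2,"ty": 2.6,"tz": 0,"rx": 0,"ry": 0,"rz": 0},{"gripper": 1,"tx": 1.3,"ty": 2.8,"tz": 1,"rx": 0,"ry": 0,"rz": 0},{"gripper": 1,"tx": 0.83,"ty": 1.85,"tz": 2,"rx": 0,"ry": 0,"rz": 0},{"gripper": 1,"tx": 0,"ty": 0,"tz": 3,"rx": 0,"ry": 0,"rz": 0},{"gripper": 1,"tx": 0,"ty": 0,"tz": 2.5,"rx": 0,"ry": 0,"rz": 0},{"gripper": 1,"tx": 0,"ty": 0,"tz": 1,"rx": 0,"ry": 0,"rz": 0},{"gripper": 1,"tx": 0,"ty": 0,"tz": 0,"rx": 0,"ry": 0,"rz": 0},{"gripper": 1,"tx": 0,"ty": 0,"tz": 0,"rx": 0,"ry": 0,"rz": 0}]'

```text
time_s: 22.97
tcp_pos: [0.4903, -0.123, 0.0717]
eef_rot: [[-0.926, 0.378, -0.001], [0.378, 0.926, 0.0], [0.001, 0.0, -1.0]]
force: [0.1, 0.1, -0.2]
opening: 0.0657
grasp_force: 20.0
```

```bash
python3 - <<'E'
from h import *
st(); go(491.8,-124,20,157.6)
E
```

```text
t 22.97 tcp mm [ 490.3 -123.    71.7] psi 157.78 tilt [-0.05  0.03] open 65.7 grip 20.0 F [ 0.1  0.1 -0.2] q6 -89.7
shift cm [-0.181 -0.042  5.174] rz 0.003 level rx,ry [ 0.0002 -0.0009]
```

Call:
play_rows --series '[{"gripper": 1,"tx": -0.18,"ty": -0.04,"tz": 1,"rx": 0,"ry": 0,"rz": 0.003},{"gripper": 1,"tx": 0,"ty": 0,"tz": 1.5,"rx": 0,"ry": 0,"rz": 0},{"gripper": 1,"tx": 0,"ty": 0,"tz": 1,"rx": 0,"ry": 0,"rz": 0},{"gripper": 1,"tx": 0,"ty": 0,"tz": 0,"rx": 0,"ry": 0,"rz": 0},{"gripper": 1,"tx": 0,"ty": 0,"tz": 0,"rx": 0,"ry": 0,"rz": 0}]'

```text
time_s: 23.38
tcp_pos: [0.4917, -0.1243, 0.0366]
eef_rot: [[-0.925, 0.381, -0.001], [0.381, 0.925, 0.0], [0.001, 0.0, -1.0]]
force: [-0.6, -0.5, -0.0]
opening: 0.066
grasp_force: 20.0
```

```bash
python3 - <<'E'
from h import *
st(); go(491.8,-124,20,157.6)
E
```

```text
t 23.38 tcp mm [ 491.7 -124.3   36.6] psi 157.63 tilt [-0.04  0.02] open 66.0 grip 20.0 F [-0.6 -0.5 -0. ] q6 -89.6
shift cm [-0.004  0.028  1.656] rz 0.001 level rx,ry [ 0.0001 -0.0008]
```

Aligned. Lowering, releasing and retreating.

Call:
play_rows --series '[{"gripper": 1,"tx": 0,"ty": 0,"tz": 0.7,"rx": 0,"ry": 0,"rz": 0},{"gripper": 1,"tx": 0,"ty": 0,"tz": 0.6,"rx": 0,"ry": 0,"rz": 0},{"gripper": 1,"tx": 0,"ty": 0,"tz": 0.35,"rx": 0,"ry": 0,"rz": 0},{"gripper": 1,"tx": 0,"ty": 0,"tz": 0,"rx": 0,"ry": 0,"rz": 0},{"gripper": 1,"tx": 0,"ty": 0,"tz": 0,"rx": 0,"ry": 0,"rz": 0},{"gripper": 0.2,"tx": 0,"ty": 0,"tz": 0,"rx": 0,"ry": 0,"rz": 0},{"gripper": 0.1,"tx": 0,"ty": 0,"tz": 0,"rx": 0,"ry": 0,"rz": 0},{"gripper": 0,"tx": 0,"ty": 0,"tz": 0,"rx": 0,"ry": 0,"rz": 0},{"gripper": 0,"tx": 0,"ty": 0,"tz": 0,"rx": 0,"ry": 0,"rz": 0},{"gripper": 0,"tx": 0,"ty": 0,"tz": 0,"rx": 0,"ry": 0,"rz": 0},{"gripper": 0,"tx": 0,"ty": 0,"tz": 0,"rx": 0,"ry": 0,"rz": 0},{"gripper": 0,"tx": 0,"ty": 0,"tz": -1,"rx": 0,"ry": 0,"rz": 0},{"gripper": 0,"tx": 0,"ty": 0,"tz": -2,"rx": 0,"ry": 0,"rz": 0},{"gripper": 0,"tx": 0,"ty": 0,"tz": -3,"rx": 0,"ry": 0,"rz": 0},{"gripper": 0,"tx": 0,"ty": 0,"tz": -4,"rx": 0,"ry": 0,"rz": 0},{"gripper": 0,"tx": 0,"ty": 0,"tz": -4,"rx": 0,"ry": 0,"rz": 0},{"gripper": 0,"tx": 0,"ty": 0,"tz": -3,"rx": 0,"ry": 0,"rz": 0},{"gripper": 0,"tx": 0,"ty": 0,"tz": 0,"rx": 0,"ry": 0,"rz": 0},{"gripper": 0,"tx": 0,"ty": 0,"tz": 0,"rx": 0,"ry": 0,"rz": 0}]'

```text
time_s: 24.97
tcp_pos: [0.4932, -0.1247, 0.1927]
eef_rot: [[-0.925, 0.38, 0.005], [0.38, 0.925, -0.002], [-0.005, 0.0, -1.0]]
force: [1.1, -0.1, -0.4]
opening: 0.0879
grasp_force: 0.0
```

```bash
cat > kchk.py <<'E'
from h import *
K=np.array([477.0,-117.9]); a=np.radians(-22.4); KX=np.array([np.cos(a),np.sin(a)]); KY=np.array([-KX[1],KX[0]])
def kchk(c,split=None):
    P=cloud(c)*1000; k=np.stack([(P[...,:2]-K)@KX,(P[...,:2]-K)@KY],-1)
    m=(abs(k[...,0])<36)&(abs(k[...,1])<45)&(P[...,2]>40)&(P[...,2]<52)
    m=m.astype(np.uint8)*255; n,l,stt,_=cv2.connectedComponentsWithStats(cv2.morphologyEx(m,cv2.MORPH_OPEN,np.ones((3,3),np.uint8)))
    for i in range(1,n):
        if stt[i,4]<150: continue
        s=l==i; cs,_=cv2.findContours(s.astype(np.uint8),cv2.RETR_EXTERNAL,cv2.CHAIN_APPROX_NONE); ct=max(cs,key=cv2.contourArea).reshape(-1,2)
        W=onz(c,ct,.045)[:,:2]*1000-K; W=np.c_[W@KX,W@KY].astype(np.float32); q=cv2.approxPolyDP(cv2.convexHull(W),4,True).reshape(-1,2)
        print("kraft-frame quad",np.round(q,1).tolist(),"z",np.round(np.nanpercentile(P[...,2][s],[5,50,95]),1))
E
python3 - <<'E'
from kchk import *
st(); c=cap("wrist"); pickle.dump(c,open("w12.pkl","wb")); kchk(c)
t=cap("top"); pickle.dump(t,open("t2.pkl","wb")); kchk(t); cv2.imwrite("pics/w12.png",c["pixels"])
go(500,-400,200,73.6)
E
```

```text
t 24.97 tcp mm [ 493.2 -124.7  192.7] psi 157.67 tilt [ 0.28 -0.11] open 87.9 grip 0.0 F [ 1.1 -0.1 -0.4] q6 -89.6
kraft-frame quad [[-5.099999904632568, 31.299999237060547], [7.099999904632568, -30.700000762939453], [26.299999237060547, -32.79999923706055], [25.399999618530273, 31.399999618530273]] z [43.4 45.2 46.4]
shift cm [-11.325 -25.206  -1.042] rz 1.467 level rx,ry [ 0.0001 -0.0011]
```

View pics/w12.png

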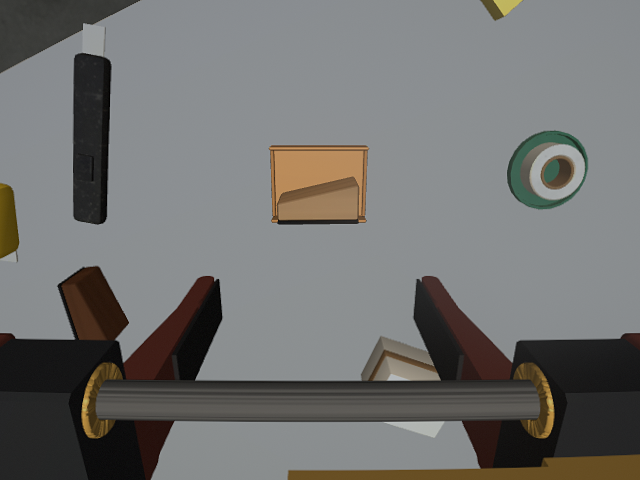

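The light wedge lies flat in the kraft carton at (318,200), sole about 4 mm from the +x wall. The roll is well inside the tin at (550,170). Now the dark wedge.

Call:
play_rows --series '[{"gripper": 0,"tx": -0.7,"ty": -1.6,"tz": 0,"rx": 0,"ry": 0,"rz": 0},{"gripper": 0,"tx": -1.5,"ty": -3.3,"tz": 0,"rx": 0,"ry": 0,"rz": 0},{"gripper": 0,"tx": -1.5,"ty": -3.4,"tz": 0,"rx": 0,"ry": 0,"rz": 0},{"gripper": 0,"tx": -1.6,"ty": -3.4,"tz": 0,"rx": 0,"ry": 0,"rz": 0},{"gripper": 0,"tx": -1.6,"ty": -3.4,"tz": 0,"rx": 0,"ry": 0,"rz": 0},{"gripper": 0,"tx": -1.3,"ty": -3,"tz": 0,"rx": 0,"ry": 0,"rz": 0},{"gripper": 0,"tx": -0.7,"ty": -1.5,"tz": 0,"rx": 0,"ry": 0,"rz": 0.03},{"gripper": 0,"tx": 0,"ty": 0,"tz": 0,"rx": 0,"ry": 0,"rz": 0.12},{"gripper": 0,"tx": 0,"ty": 0,"tz": 0,"rx": 0,"ry": 0,"rz": 0.12},{"gripper": 0,"tx": 0,"ty": 0,"tz": 0,"rx": 0,"ry": 0,"rz": 0.12},{"gripper": 0,"tx": 0,"ty": 0,"tz": 0,"rx": 0,"ry": 0,"rz": 0.12},{"gripper": 0,"tx": 0,"ty": 0,"tz": 0,"rx": 0,"ry": 0,"rz": 0.12},{"gripper": 0,"tx": 0,"ty": 0,"tz": 0,"rx": 0,"ry": 0,"rz": 0.12},{"gripper": 0,"tx": 0,"ty": 0,"tz": 0,"rx": 0,"ry": 0,"rz": 0.12},{"gripper": 0,"tx": 0,"ty": 0,"tz": 0,"rx": 0,"ry": 0,"rz": 0.12},{"gripper": 0,"tx": 0,"ty": 0,"tz": 0,"rx": 0,"ry": 0,"rz": 0.12},{"gripper": 0,"tx": 0,"ty": 0,"tz": 0,"rx": 0,"ry": 0,"rz": 0.12},{"gripper": 0,"tx": 0,"ty": 0,"tz": 0,"rx": 0,"ry": 0,"rz": 0.12},{"gripper": 0,"tx": 0,"ty": 0,"tz": 0,"rx": 0,"ry": 0,"rz": 0.12},{"gripper": 0,"tx": 0,"ty": 0,"tz": 0,"rx": 0,"ry": 0,"rz": 0}]'

```text
time_s: 26.73
tcp_pos: [0.4988, -0.3378, 0.1883]
eef_rot: [[0.29, 0.957, -0.003], [0.957, -0.29, 0.003], [0.002, -0.003, -1.0]]
force: [-0.9, -0.2, -1.2]
opening: 0.0881
grasp_force: 0.0
```

```bash
python3 - <<'E'
from wed import *
st(); c=cap("wrist"); pickle.dump(c,open("w13.pkl","wb")); frame(fit(c,((440,560),(-400,-320))),-16.4)
go(500.8,-361.8,80,73.6)
E
```

```text
t 26.73 tcp mm [ 498.8 -337.8  188.3] psi 73.15 tilt [-0.15  0.16] open 88.1 grip 0.0 F [-0.9 -0.2 -1.2] q6 -23.9
quad [[537.4000244140625, -352.79998779296875], [473.8999938964844, -345.1000061035156], [466.70001220703125, -361.8999938964844], [528.5, -380.6000061035156]] z 42.2
 len [64.0, 18.3, 64.6, 29.2] dir [173.1, -113.2, -16.8, 72.2]
  len 65.3 sole -215.9 width thin/thick [20.3 32.5]
  origin by sole [ 500.3 -363.3]
shift cm [-2.252  0.893 10.849] rz -0.001 level rx,ry [-0.0031 -0.0017]
```

Call:
play_rows --series '[{"gripper": 0,"tx": -0.7,"ty": 0.25,"tz": 1,"rx": 0,"ry": 0,"rz": 0},{"gripper": 0,"tx": -1,"ty": 0.4,"tz": 2,"rx": 0,"ry": 0,"rz": 0},{"gripper": 0,"tx": -0.5,"ty": 0.24,"tz": 3,"rx": 0,"ry": 0,"rz": 0},{"gripper": 0,"tx": 0,"ty": 0,"tz": 3,"rx": 0,"ry": 0,"rz": 0},{"gripper": 0,"tx": 0,"ty": 0,"tz": 2,"rx": 0,"ry": 0,"rz": 0},{"gripper": 0,"tx": 0,"ty": 0,"tz": 1.5,"rx": 0,"ry": 0,"rz": 0},{"gripper": 0,"tx": 0,"ty": 0,"tz": 0.5,"rx": 0,"ry": 0,"rz": 0},{"gripper": 0,"tx": 0,"ty": 0,"tz": 0,"rx": 0,"ry": 0,"rz": 0},{"gripper": 0,"tx": 0,"ty": 0,"tz": 0,"rx": 0,"ry": 0,"rz": 0}]'

```text
time_s: 27.53
tcp_pos: [0.5019, -0.363, 0.0599]
eef_rot: [[0.284, 0.959, -0.0], [0.959, -0.284, 0.0], [0.0, -0.0, -1.0]]
force: [0.6, -0.5, 0.5]
opening: 0.0879
grasp_force: 0.0
```

```bash
python3 - <<'E'
from h import *
st(); go(500.8,-361.5,17,73.3)
E
```

```text
t 27.53 tcp mm [ 501.9 -363.    59.9] psi 73.5 tilt [-0.02  0.02] open 87.9 grip 0.0 F [ 0.6 -0.5  0.5] q6 -25.8
shift cm [ 0.113 -0.151  4.293] rz 0.004 level rx,ry [-0.0004 -0.0003]
```

Call:
play_rows --series '[{"gripper": 0,"tx": 0.11,"ty": -0.15,"tz": 0.9,"rx": 0,"ry": 0,"rz": 0.004},{"gripper": 0,"tx": 0,"ty": 0,"tz": 1.4,"rx": 0,"ry": 0,"rz": 0},{"gripper": 0,"tx": 0,"ty": 0,"tz": 1.3,"rx": 0,"ry": 0,"rz": 0},{"gripper": 0,"tx": 0,"ty": 0,"tz": 0.7,"rx": 0,"ry": 0,"rz": 0},{"gripper": 0,"tx": 0,"ty": 0,"tz": 0,"rx": 0,"ry": 0,"rz": 0},{"gripper": 0.1,"tx": 0,"ty": 0,"tz": 0,"rx": 0,"ry": 0,"rz": 0},{"gripper": 0.2,"tx": 0,"ty": 0,"tz": 0,"rx": 0,"ry": 0,"rz": 0},{"gripper": 0.3,"tx": 0,"ty": 0,"tz": 0,"rx": 0,"ry": 0,"rz": 0},{"gripper": 0.5,"tx": 0,"ty": 0,"tz": 0,"rx": 0,"ry": 0,"rz": 0},{"gripper": 1,"tx": 0,"ty": 0,"tz": 0,"rx": 0,"ry": 0,"rz": 0},{"gripper": 1,"tx": 0,"ty": 0,"tz": 0,"rx": 0,"ry": 0,"rz": 0},{"gripper": 1,"tx": 0,"ty": 0,"tz": 0,"rx": 0,"ry": 0,"rz": 0}]' --force 20

```text
time_s: 28.53
tcp_pos: [0.5013, -0.3619, 0.0179]
eef_rot: [[0.289, 0.957, 0.001], [0.957, -0.289, -0.001], [-0.001, 0.001, -1.0]]
force: [-0.3, -0.4, 5.8]
opening: 0.0662
grasp_force: 20.0
```

Call:
play_rows --series '[{"gripper": 1,"tx": 0,"ty": 0,"tz": -1,"rx": 0,"ry": 0,"rz": 0},{"gripper": 1,"tx": 0,"ty": 0,"tz": -2,"rx": 0,"ry": 0,"rz": 0},{"gripper": 1,"tx": 0,"ty": 0,"tz": -3,"rx": 0,"ry": 0,"rz": 0},{"gripper": 1,"tx": 0,"ty": 0,"tz": -3,"rx": 0,"ry": 0,"rz": 0},{"gripper": 1,"tx": 1,"ty": -0.4,"tz": -3,"rx": 0,"ry": 0,"rz": 0},{"gripper": 1,"tx": 2,"ty": -0.8,"tz": -2,"rx": 0,"ry": 0,"rz": 0},{"gripper": 1,"tx": 3,"ty": -1.15,"tz": -1,"rx": 0,"ry": 0,"rz": 0},{"gripper": 1,"tx": 3.2,"ty": -1.2,"tz": 0,"rx": 0,"ry": 0,"rz": 0},{"gripper": 1,"tx": 3,"ty": -1.15,"tz": 0,"rx": 0,"ry": 0,"rz": 0},{"gripper": 1,"tx": 1.5,"ty": -0.6,"tz": 0,"rx": 0,"ry": 0,"rz": 0},{"gripper": 1,"tx": 0,"ty": 0,"tz": 0,"rx": 0,"ry": 0,"rz": 0},{"gripper": 1,"tx": 0,"ty": 0,"tz": 0,"rx": 0,"ry": 0,"rz": 0}]'

```text
time_s: 29.53
tcp_pos: [0.4898, -0.2148, 0.1675]
eef_rot: [[0.287, 0.958, 0.0], [0.958, -0.287, -0.001], [-0.001, 0.0, -1.0]]
force: [0.7, -1.0, -0.5]
opening: 0.0659
grasp_force: 20.0
```

```bash
python3 - <<'E'
from kchk import *
s=st(); c=cap("wrist"); pickle.dump(c,open("w14.pkl","wb")); cv2.imwrite("pics/w14.png",c["pixels"]); kchk(c)
P=cloud(c)*1000; hsv=cv2.cvtColor(c["pixels"],cv2.COLOR_BGR2HSV);H,S,V=cv2.split(hsv)
R=np.array(s["eef_rot"]);t=np.array(s["tcp_pos"])*1000; Q=(P-t)@R
g=(Q[...,2]>-35)&(Q[...,2]<-15)&(abs(Q[...,1])<34)&(abs(Q[...,0])<40)&(V<120); q=Q[g]
for nm,sel in (("y>20",q[:,1]>20),("y<-20",q[:,1]<-20),("all",q[:,1]>-99)): print(nm,"z",np.round(np.percentile(q[sel,2],[2,50,95]),1),"x",np.round(np.percentile(q[sel,0],[1,99]),1))
go(490,-215,170,-22.4)
E
```

```text
t 29.53 tcp mm [ 489.8 -214.8  167.5] psi 73.32 tilt [ 0.01 -0.04] open 65.9 grip 20.0 F [ 0.7 -1.  -0.5] q6 -14.4
kraft-frame quad [[-4.199999809265137, 31.0], [8.600000381469727, -31.299999237060547], [25.700000762939453, -33.099998474121094], [25.700000762939453, 31.399999618530273]] z [43.7 45.2 46.5]
y>20 z [-33.2 -24.3 -19.3] x [-9.9 20.8]
y<-20 z [-33.8 -24.2 -17.8] x [-10.7   9.4]
all z [-31.4 -24.2 -18.3] x [-10.3  20.1]
shift cm [ 0.071 -0.037 -0.254] rz 1.67 level rx,ry [0.001  0.0009]
```

View pics/w14.png

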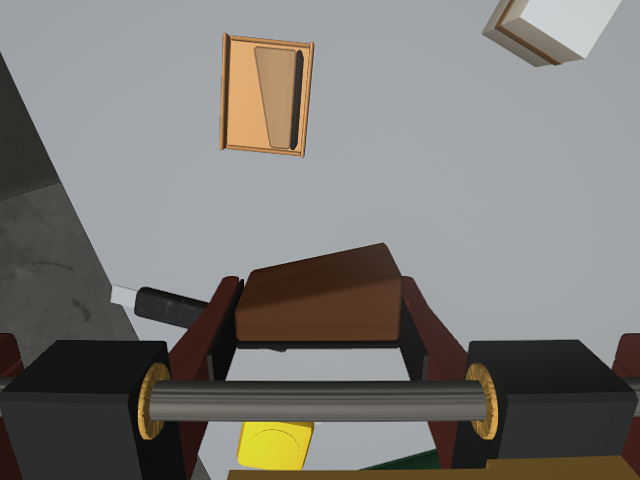

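The dark wedge is held level at (320,300). The light one sits well at (280,98), leaving the -x half of the carton free. Now turning the dark wedge by -95.6°.

Call:
play_rows --series '[{"gripper": 1,"tx": 0,"ty": 0,"tz": 0,"rx": 0,"ry": 0,"rz": 0.05},{"gripper": 1,"tx": 0,"ty": 0,"tz": 0,"rx": 0,"ry": 0,"rz": 0.12},{"gripper": 1,"tx": 0,"ty": 0,"tz": 0,"rx": 0,"ry": 0,"rz": 0.12},{"gripper": 1,"tx": 0,"ty": 0,"tz": 0,"rx": 0,"ry": 0,"rz": 0.12},{"gripper": 1,"tx": 0,"ty": 0,"tz": 0,"rx": 0,"ry": 0,"rz": 0.12},{"gripper": 1,"tx": 0,"ty": 0,"tz": 0,"rx": 0,"ry": 0,"rz": 0.12},{"gripper": 1,"tx": 0,"ty": 0,"tz": 0,"rx": 0,"ry": 0,"rz": 0.12},{"gripper": 1,"tx": 0,"ty": 0,"tz": 0,"rx": 0,"ry": 0,"rz": 0.12},{"gripper": 1,"tx": 0,"ty": 0,"tz": 0,"rx": 0,"ry": 0,"rz": 0.12},{"gripper": 1,"tx": 0,"ty": 0,"tz": 0,"rx": 0,"ry": 0,"rz": 0.12},{"gripper": 1,"tx": 0,"ty": 0,"tz": 0,"rx": 0,"ry": 0,"rz": 0.12},{"gripper": 1,"tx": 0,"ty": 0,"tz": 0,"rx": 0,"ry": 0,"rz": 0.12},{"gripper": 1,"tx": 0,"ty": 0,"tz": 0,"rx": 0,"ry": 0,"rz": 0.12},{"gripper": 1,"tx": 0,"ty": 0,"tz": 0,"rx": 0,"ry": 0,"rz": 0.12},{"gripper": 1,"tx": 0,"ty": 0,"tz": 0,"rx": 0,"ry": 0,"rz": 0.06},{"gripper": 1,"tx": 0,"ty": 0,"tz": 0,"rx": 0,"ry": 0,"rz": 0},{"gripper": 1,"tx": 0,"ty": 0,"tz": 0,"rx": 0,"ry": 0,"rz": 0}]'

```text
time_s: 31.0
tcp_pos: [0.49, -0.2165, 0.167]
eef_rot: [[0.924, -0.381, 0.0], [-0.381, -0.924, -0.0], [0.0, 0.0, -1.0]]
force: [0.0, -0.4, -0.0]
opening: 0.066
grasp_force: 20.0
```

```bash
python3 - <<'E'
from h import *
st(); go(461.3,-111.4,80,-22.4)
E
```

```text
t 31.0 tcp mm [ 490.  -216.5  167. ] psi -22.42 tilt [ 0.01 -0.02] open 66.0 grip 20.0 F [ 0.  -0.4 -0. ] q6 81.2
shift cm [-6.66  -8.62   8.697] rz -0.0 level rx,ry [ 0.0003 -0.0003]
```

Call:
play_rows --series '[{"gripper": 1,"tx": -1,"ty": -1.3,"tz": 0,"rx": 0,"ry": 0,"rz": 0},{"gripper": 1,"tx": -2,"ty": -2.6,"tz": 0,"rx": 0,"ry": 0,"rz": 0},{"gripper": 1,"tx": -2.2,"ty": -2.8,"tz": 1,"rx": 0,"ry": 0,"rz": 0},{"gripper": 1,"tx": -1.46,"ty": -1.92,"tz": 2,"rx": 0,"ry": 0,"rz": 0},{"gripper": 1,"tx": 0,"ty": 0,"tz": 2.5,"rx": 0,"ry": 0,"rz": 0},{"gripper": 1,"tx": 0,"ty": 0,"tz": 2,"rx": 0,"ry": 0,"rz": 0},{"gripper": 1,"tx": 0,"ty": 0,"tz": 1,"rx": 0,"ry": 0,"rz": 0},{"gripper": 1,"tx": 0,"ty": 0,"tz": 0,"rx": 0,"ry": 0,"rz": 0},{"gripper": 1,"tx": 0,"ty": 0,"tz": 0,"rx": 0,"ry": 0,"rz": 0}]'

```text
time_s: 31.75
tcp_pos: [0.4605, -0.1094, 0.0819]
eef_rot: [[0.924, -0.381, -0.001], [-0.381, -0.924, 0.001], [-0.002, -0.0, -1.0]]
force: [0.3, 0.1, 0.1]
opening: 0.0656
grasp_force: 20.0
```

```bash
python3 - <<'E'
from h import *
st(); go(461.3,-111.4,21,-22.4)
E
```

```text
t 31.75 tcp mm [ 460.5 -109.4   81.9] psi -22.41 tilt [-0.08  0.04] open 65.6 grip 20.0 F [0.3 0.1 0.1] q6 90.7
shift cm [0.16  0.161 6.091] rz -0.0 level rx,ry [-0.0001  0.0015]
```

Call:
play_rows --series '[{"gripper": 1,"tx": 0.16,"ty": 0.16,"tz": 0.5,"rx": 0,"ry": 0,"rz": 0},{"gripper": 1,"tx": 0,"ty": 0,"tz": 0.3,"rx": 0,"ry": 0,"rz": 0},{"gripper": 1,"tx": 0,"ty": 0,"tz": 0,"rx": 0,"ry": 0,"rz": 0},{"gripper": 1,"tx": 0,"ty": 0,"tz": 0,"rx": 0,"ry": 0,"rz": 0}]'

```text
time_s: 32.08
tcp_pos: [0.4621, -0.1121, 0.0744]
eef_rot: [[0.924, -0.382, 0.0], [-0.382, -0.924, -0.0], [0.0, -0.0, -1.0]]
force: [-0.5, -0.4, -1.0]
opening: 0.0659
grasp_force: 20.0
```

```bash
python3 - <<'E'
from h import *
st(); go(461.3,-111.4,21,-22.4)
E
```

```text
t 32.08 tcp mm [ 462.1 -112.1   74.4] psi -22.48 tilt [ 0.02 -0.  ] open 65.9 grip 20.0 F [-0.5 -0.4 -1. ] q6 90.5
shift cm [-0.105 -0.037  5.343] rz -0.001 level rx,ry [-0.0001 -0.0004]
```

Call:
play_rows --series '[{"gripper": 1,"tx": -0.08,"ty": -0.03,"tz": 0.6,"rx": 0,"ry": 0,"rz": 0},{"gripper": 1,"tx": 0,"ty": 0,"tz": 0.8,"rx": 0,"ry": 0,"rz": 0},{"gripper": 1,"tx": 0,"ty": 0,"tz": 0.8,"rx": 0,"ry": 0,"rz": 0},{"gripper": 1,"tx": 0,"ty": 0,"tz": 0.8,"rx": 0,"ry": 0,"rz": 0},{"gripper": 1,"tx": 0,"ty": 0,"tz": 0.8,"rx": 0,"ry": 0,"rz": 0},{"gripper": 1,"tx": 0,"ty": 0,"tz": 0.7,"rx": 0,"ry": 0,"rz": 0},{"gripper": 1,"tx": 0,"ty": 0,"tz": 0.5,"rx": 0,"ry": 0,"rz": 0},{"gripper": 1,"tx": 0,"ty": 0,"tz": 0,"rx": 0,"ry": 0,"rz": 0},{"gripper": 1,"tx": 0,"ty": 0,"tz": 0,"rx": 0,"ry": 0,"rz": 0}]'

```text
time_s: 32.83
tcp_pos: [0.461, -0.1112, 0.0237]
eef_rot: [[0.924, -0.382, -0.001], [-0.382, -0.924, 0.0], [-0.001, -0.0, -1.0]]
force: [-0.5, -0.6, -1.6]
opening: 0.066
grasp_force: 20.0
```

```bash
python3 - <<'E'
from h import *
st(); go(461.3,-111.4,20.5,-22.4)
E
```

```text
t 32.83 tcp mm [ 461.  -111.2   23.7] psi -22.47 tilt [-0.05  0.03] open 66.0 grip 20.0 F [-0.5 -0.6 -1.6] q6 90.5
shift cm [0.032 0.007 0.322] rz -0.001 level rx,ry [-0.0001  0.001 ]
```

Call:
play_rows --series '[{"gripper": 1,"tx": 0,"ty": 0,"tz": 0.3,"rx": 0,"ry": 0,"rz": 0},{"gripper": 1,"tx": 0,"ty": 0,"tz": 0,"rx": 0,"ry": 0,"rz": 0},{"gripper": 1,"tx": 0,"ty": 0,"tz": 0,"rx": 0,"ry": 0,"rz": 0},{"gripper": 0.2,"tx": 0,"ty": 0,"tz": 0,"rx": 0,"ry": 0,"rz": 0},{"gripper": 0.1,"tx": 0,"ty": 0,"tz": 0,"rx": 0,"ry": 0,"rz": 0},{"gripper": 0,"tx": 0,"ty": 0,"tz": 0,"rx": 0,"ry": 0,"rz": 0},{"gripper": 0,"tx": 0,"ty": 0,"tz": 0,"rx": 0,"ry": 0,"rz": 0},{"gripper": 0,"tx": 0,"ty": 0,"tz": 0,"rx": 0,"ry": 0,"rz": 0},{"gripper": 0,"tx": 0,"ty": 0,"tz": 0,"rx": 0,"ry": 0,"rz": 0},{"gripper": 0,"tx": 0,"ty": 0,"tz": -1,"rx": 0,"ry": 0,"rz": 0},{"gripper": 0,"tx": 0,"ty": 0,"tz": -2,"rx": 0,"ry": 0,"rz": 0},{"gripper": 0,"tx": 0,"ty": 0,"tz": -3,"rx": 0,"ry": 0,"rz": 0},{"gripper": 0,"tx": 0,"ty": 0,"tz": -4,"rx": 0,"ry": 0,"rz": 0},{"gripper": 0,"tx": 0,"ty": 0,"tz": -4,"rx": 0,"ry": 0,"rz": 0},{"gripper": 0,"tx": -2,"ty": 0,"tz": -3,"rx": 0,"ry": 0,"rz": 0},{"gripper": 0,"tx": 0,"ty": 0,"tz": 0,"rx": 0,"ry": 0,"rz": 0},{"gripper": 0,"tx": 0,"ty": 0,"tz": 0,"rx": 0,"ry": 0,"rz": 0}]'

```text
time_s: 34.25
tcp_pos: [0.4433, -0.1038, 0.1928]
eef_rot: [[0.924, -0.382, 0.004], [-0.382, -0.924, -0.001], [0.004, -0.0, -1.0]]
force: [0.1, -0.3, -0.5]
opening: 0.0879
grasp_force: 0.0
```

```bash
python3 - <<'E'
from kchk import *
st(); c=cap("wrist"); kchk(c); t=cap("top"); kchk(t)
o=np.zeros((480,800,3),np.uint8); o[:360,:480]=cv2.resize(c["pixels"],(480,360)); o[:240,480:]=cv2.resize(t["pixels"],(320,240)); cv2.imwrite("pics/end.png",o)
P=cloud(t)*1000;Z=P[...,2]
for n,x,y,r in (("roll",543,75,20),("measure",468,320,20)): print(n,np.nanmedian(Z[np.hypot(P[...,0]-x,P[...,1]-y)<r]))
E
```

```text
t 34.25 tcp mm [ 443.3 -103.8  192.8] psi -22.46 tilt [ 0.22 -0.08] open 87.9 grip 0.0 F [ 0.1 -0.3 -0.5] q6 90.6
kraft-frame quad [[26.600000381469727, -33.0], [26.0, 31.100000381469727], [-4.699999809265137, 31.200000762939453], [8.5, -30.399999618530273]] z [43.6 45.1 46.4]
kraft-frame quad [[3.0999999046325684, -32.900001525878906], [-9.399999618530273, 30.600000381469727], [-27.200000762939453, 31.899999618530273], [-27.299999237060547, -32.900001525878906]] z [43.6 45.2 46.4]
roll 20.102638514459816
measure 39.6930650629308
```

View pics/end.png

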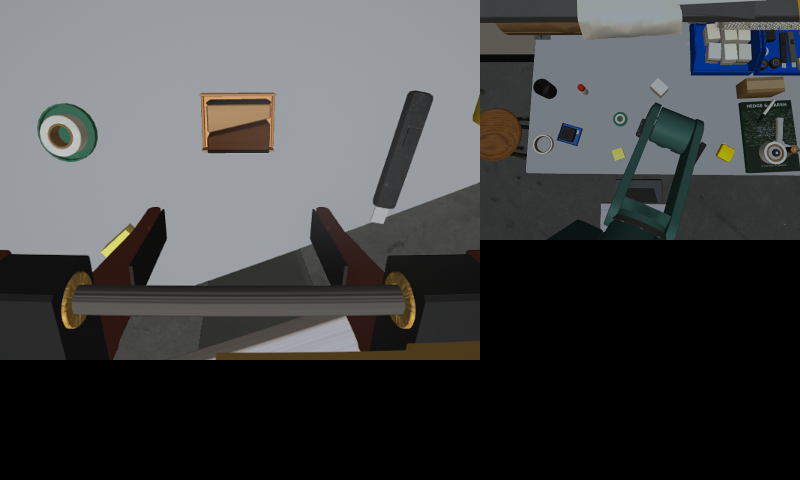

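The final views show both wedges flat and head to tail in the kraft carton (238,123). The roll is in the tin (65,133) and the measure in the blue carton (570,134). The bystanders have not moved, so I'm handing in.

```bash
python3 -c "
from cell import ctrl
print(ctrl.close_job())"
```

```text
the job is handed in; nothing more can be done
None
```

The job is handed in at about 34 s: the cameras showed the roll flat in the green tin, the measure flat and right way up in the blue carton, and both wedges flat and head to tail in the kraft carton, with the pad, cards and glue stick not visibly moved; the hand-in returned no verdict.

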